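# Empty the ball track and sort the balls into the tray

## Task

Lift the blue keeper plate straight up off its two pins and lay it flat, grip bar up, in the middle of the round brown board. Then push the balls along the curved track to the exit pocket, lift them out there one after another, and settle each in its own dimple of the wooden tray: steel balls in the dimples with dark grey bars, red balls in those with red bars. Leave the screwdriver, jar and tape where they are.

Things in the scene. Friction and masses are not known exactly. Their poses are not given: they have to be found in the camera images.
- track: Fixed wooden ball track: a 48 mm wide channel along an arc of 160 mm radius. Origin: the arc's centre, at bench level (no wood there); z up. Bearings go about z from its x axis. Exit pocket at -58 deg; the channel runs on counter-clockwise (from above) to an end wall at +58 deg. Floor 10 mm above the bench: a ball's centre runs at 32 mm. Balls touching in a row lie 16 deg apart.
- slot (a point): Middle of the slot along the channel's top, at bearing 0, 51 mm above the bench. Two aluminium lips (46.5 to 51 mm high) leave the slot 35 mm wide all along, so balls cannot be lifted out here, but shut fingertips go in and can push balls along, down to 15 mm above the bench. Walls and lips end 28 mm short of the pocket's middle.
- entry (a point): Point on the channel's middle line at bearing +48 deg, 24 mm above the bench: free channel behind the rearmost ball, where shut fingertips can go in through the slot. A red sill 4 mm high on the floor at bearing +37 deg stops balls rolling back here (their centres stay below +34 deg); the end wall is at +58 deg.
- pocket (a point): Centre of a ball resting in the exit pocket, 28 mm above the bench. A square recess 30 mm wide, 4 mm deep, yellow bottom: a ball pushed here drops 4 mm and stays. The floor beside it is 10 mm high and clear for 45 mm and more to both sides along the radial line from the track's origin, so pinch the ball along that line. The keeper plate covers it at the start.
- pins (a point): Midpoint between the tips of two upright steel pins, 8 mm thick, 60 mm apart, 75 mm above the bench. They stand on a full-width block 51 mm high beyond the pocket, whose face, 23.5 mm past the pocket's middle, stops the balls.
- plate: Blue keeper plate, 84 (x) x 98 (y) x 10 mm, loose, about 0.25 kg; origin at the centre of its underside. A black upright grip bar, 14 mm thick (x), 44 mm long (y), stands on its middle, 10 to 44 mm above the underside: pinch it along x. At the start it lies over the pocket, underside 51 mm above the bench, two 9.8 mm holes over the pins; it must rise 24 mm straight up to come free.
- board: Round brown hardboard disc, fixed on the bench, 190 mm across, 4 mm thick; origin at the centre of its underside.
- tray: Light wooden ball tray, 165 x 165 x 14 mm, 0.9 kg, loose on the bench; origin at the centre of its underside. Four ball dimples in a square 80 mm apart; the two on its -y side are marked with dark grey bars, the two on its +y side with red bars.
- steel_hole0 (a point): middle of the mouth of one of the two ball dimples marked with dark grey bars, on the tray's top face (14 mm above the tray's underside). The dimple is a round hole 31 mm across; a 44 mm ball settled in it has its centre about 16 mm above this point (22 mm if it merely lies on the flat).
- steel_hole1 (a point): middle of the mouth of one of the two ball dimples marked with dark grey bars, on the tray's top face (14 mm above the tray's underside). The dimple is a round hole 31 mm across; a 44 mm ball settled in it has its centre about 16 mm above this point (22 mm if it merely lies on the flat).
- red_hole0 (a point): middle of the mouth of one of the two ball dimples marked with red bars, on the tray's top face (14 mm above the tray's underside). The dimple is a round hole 31 mm across; a 44 mm ball settled in it has its centre about 16 mm above this point (22 mm if it merely lies on the flat).
- red_hole1 (a point): middle of the mouth of one of the two ball dimples marked with red bars, on the tray's top face (14 mm above the tray's underside). The dimple is a round hole 31 mm across; a 44 mm ball settled in it has its centre about 16 mm above this point (22 mm if it merely lies on the flat).
- steel_a_center (a point): Polished steel ball, 44 mm across; smooth and slippery; this point is its centre. 0.30 kg. It starts somewhere in the curved channel, or is absent (then None): three or four of the four balls are present, in any order along the channel.
- steel_b_center (a point): Polished steel ball, 44 mm across; smooth and slippery; this point is its centre. 0.30 kg. It starts somewhere in the curved channel, or is absent (then None): three or four of the four balls are present, in any order along the channel.
- red_a_center (a point): Red plastic ball, 44 mm across; smooth and slippery; this point is its centre. 0.12 kg. It starts somewhere in the curved channel, or is absent (then None): three or four of the four balls are present, in any order along the channel.
- red_b_center (a point): Red plastic ball, 44 mm across; smooth and slippery; this point is its centre. 0.12 kg. It starts somewhere in the curved channel, or is absent (then None): three or four of the four balls are present, in any order along the channel.
- screwdriver: Screwdriver with blue handle, lying beyond the track; not part of the job, must stay where it is. Origin at the centre of its underside.
- jar: Small amber jar with black lid, 60 mm across, 70 mm high, lying beyond the track; not part of the job, must stay where it is. Origin at the centre of its underside.
- tape: Yellow roll of tape, 80 mm across, 22 mm high, lying beyond the track; not part of the job, must stay where it is. Origin at the centre of its underside.
Mind the look-alikes: they are no part of the job. What is shaped like the part that bears red_a_center but yellow is not meant.

How it is judged:
By the outcome, as a careful person would: the job done as asked, in the order asked, and still so for the second after the job is handed in, with the robot touching nothing.
Of steel_a, steel_b, red_a, red_b only 3 to 4 are there at a start; the rules pass over those that are not, and their reading is None.
At some moment in a run one of plate, tray may be knocked a few centimetres aside while the robot is not near it.
It also fails if it takes over 210 s, if anything falls off the work surface, if the arm or the gripper's body presses on something with over 40 N, if the wrist force passes 120 N, or if a joint passes its speed limit or range.

## Robot

A 6-joint arm with a two-finger parallel gripper is mounted at the origin on the work surface. World frame = base frame: x ahead of the robot, y to its left, z up, the work surface at z = 0. Lengths are in m, angles in rad, forces in N, time in s.
With the tool pointing down it reaches from about 0.375 to 0.825 m from the base axis. Payload 5.5 kg.
Tool frame: the origin (TCP) lies midway between the tips of the shut fingers; the grasp point (between the pads) lies 19 mm behind it; z points along the fingers, y is the direction in which the jaws open and shut (so a half turn about z gives the same grasp; the last joint's range is limited). The gripper opens to 85 mm and grips with 20 to 120 N. Pads are 22 mm wide; open, the fingers measure 114 mm over their backs; the gripper's body (76 mm by 85 mm) begins 54 mm behind the grasp point. The pads swing forward as they close: fully open they stand 13 mm farther back than shut.
Start: joints at [1.23, 0.314, -0.047, 1.21, 0, 1.571], TCP at [0.201, 0.565, 0.199] pointing down, gripper open.
Joint ranges: [-2.67, 2.67], [-0.69, 1.73], [-1.03, 1.25], [-2.08, 2.16], [-1.42, 1.45], [-3.14, 3.14]. Speed limits (rad/s): [2.39, 2.39, 3.01, 3.14, 3.14, 3.14].

## Interface

Orientations are given as a unit quaternion [x, y, z, w].
In Python, from cell import robot gives the robot as it stands.
- The arm moves only by the shell command python3 -m crank 'ROWS' [FORCE]. ROWS is text: rows parted by semicolons, each of 7 numbers parted by spaces: the shift along the tool's x, y, z in mm, then the turn, a rotation vector about the tool's x, y, z in degrees, then the opening, from 0 (shut) to 1 (fully open). A call has 1 to 10 rows; each row is the pose to reach, as a shift and turn from the pose commanded when the call began, along the tool's axes at that moment; what a row does not reach only later rows make up. A row lasts 1/10 s, in which the tool goes at most 50 mm and 8.59 degrees, less where a joint would pass 70% of its speed; a pose out of reach is approached as far as the arm can. A call with a gripper value outside its range is refused whole. The fingers move at their own pace and stop on an object; FORCE is the grip in N (left out, the last holds). Time passes only in rows, so rows that repeat a pose let the fingers close. It gives the time, the measured TCP pose, the force and the opening at its end, in the units of the state.
- robot.get_obs(): the state, without advancing time (a new reading comes with each control period).
- robot.capture(name): name is "side" or "top" or "wrist"; returns a dict with "img" (384x512x3 uint8, red, green, blue), "z_map" (384x512 float32, m along the optical axis (not along the pixel's ray), 0 where there is no reading), "vertical_fov" (degrees; the focal length in pixels is half the picture's height over the tangent of half this angle, whatever the lens; pixels are square), "cx", "cy" (the principal point, pixels), "view" (4x4, takes a point from world to camera coordinates). Camera axes: x right, y down, z forward; pixel columns grow to the right and rows downward; lengths in m; the calibration is good to about 2 mm. A picture is of the moment at which its call begins.
- robot.sign_off(): hands the job in, once; it reports no verdict.
The state is a dict: "time_s": time; "joints": joint angles; "joint_velocities": joint speeds; "tau": joint torques, N m; "tool_pos": TCP position; "tool_rot": TCP orientation; "ft_force": force on the tool from outside, world axes, zero at the start; "wrist_torque": the same for the moment, N m; "width": finger opening in m.
Only numpy, scipy, OpenCV 4.12 (cv2) and the standard library are available. Lean on these libraries where they do the work, as an engineer would, in place of code of your own. Each camera call takes 0.05 s, during which the arm holds its last target.

## Working session

There is one attempt and no reset: what is moved stays moved. The work goes in short steps, Python scripts to look and compute and a shell command to move; the robot and the scene stay as the last step left them, time stands still between calls to the robot, and variables do not carry over. Pictures are saved under pics/ and viewed, and the job is handed in when it is done.

```bash
ls; mkdir -p pics; cat > h.py <<'E'
import numpy as np, cv2
from cell import robot
from scipy.spatial.transform import Rotation as R
def cap(n,save=None):
    c=robot.capture(n)
    if save: cv2.imwrite('pics/'+save+'.png',c['img'][:,:,::-1])
    return c
def px2w(c,u,v,z=None,d=None):
    "pixel to world: plane z or depth"
    H=c['img'].shape[0]; f=H/2/np.tan(np.radians(c['vertical_fov'])/2)
    T=np.linalg.inv(c['view'])
    r=np.array([(u-c['cx'])/f,(v-c['cy'])/f,1.])
    if z is None:
        if d is None: d=c['z_map'][int(round(v)),int(round(u))]
        return T[:3,:3]@(r*d)+T[:3,3]
    w=T[:3,:3]@r
    return T[:3,3]+w*(z-T[2,3])/w[2]
def w2px(c,p):
    H=c['img'].shape[0]; f=H/2/np.tan(np.radians(c['vertical_fov'])/2)
    q=c['view'][:3,:3]@np.array(p)+c['view'][:3,3]
    return np.array([c['cx']+f*q[0]/q[2],c['cy']+f*q[1]/q[2]])
def crop(c,u0,v0,u1,v1,k,name):
    im=cv2.resize(c['img'][v0:v1,u0:u1],None,fx=k,fy=k,interpolation=cv2.INTER_CUBIC)
    cv2.imwrite('pics/'+name+'.png',im[:,:,::-1])
def go(p,yaw=None):
    "shift in tool axes (mm) to reach world TCP p; yaw = world angle of jaw (tool y) axis, deg, tool down"
    o=robot.get_obs(); Rt=R.from_quat(o['tool_rot']); 
    s=Rt.inv().apply(np.array(p)-o['tool_pos'])*1000
    t=np.zeros(3)
    if yaw is not None:
        a=np.radians(yaw); best=None
        for k in (0,np.pi):
            y=np.array([np.cos(a+k),np.sin(a+k),0]); z=np.array([0,0,-1.]); x=np.cross(y,z)
            tt=np.degrees((Rt.inv()*R.from_matrix(np.stack([x,y,z],1))).as_rotvec())
            if best is None or np.linalg.norm(tt)<np.linalg.norm(best): best=tt
        t=best
    print('shift',s.round(1),'turn',t.round(2)); return s,t
def st():
    o=robot.get_obs(); print('t',round(o['time_s'],2),'p',np.round(o['tool_pos'],4),'ft',np.round(o['ft_force'],1),'w',round(o['width'],4),'j',np.round(o['joints'],2))
    print(R.from_quat(o['tool_rot']).as_matrix().round(3).tolist())
E
python3 - <<'E'
from h import *
st()
for n in('top','side','wrist'):
    c=cap(n,n+'0'); print(n,c['vertical_fov'],c['cx'],c['cy'],np.linalg.inv(c['view'])[:3].round(3).tolist())
E
```

```text
pics
t 0.0 p [0.2003 0.5649 0.1987] ft [0.2 0.1 0.9] w 0.0853 j [ 1.23  0.31 -0.05  1.21 -0.    1.57]
[[-0.942, 0.334, -0.001], [0.334, 0.942, -0.002], [-0.0, -0.002, -1.0]]
top 55.74275154684472 256.10442756273727 188.17881187254068 [[0.028, -0.997, 0.073, 0.537], [-0.999, -0.026, 0.03, -0.007], [-0.028, -0.073, -0.997, 1.023]]
side 53.242978833886674 252.34430082648615 193.8779873733655 [[-0.916, -0.292, 0.273, 0.273], [-0.4, 0.666, -0.63, 0.777], [0.002, -0.687, -0.727, 0.968]]
wrist 70.1291035014017 254.73307148144218 188.86364062297702 [[0.335, 0.897, 0.287, 0.127], [0.942, -0.319, -0.103, 0.591], [-0.001, 0.305, -0.952, 0.373]]
```

```bash
python3 -m crank --help 2>&1 | head -20
```

```text
invalid input
```

View pics/top0.png

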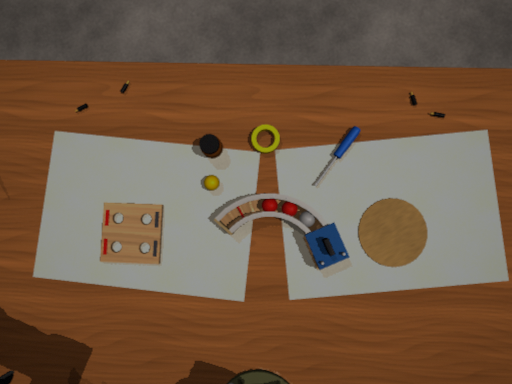

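View pics/side0.png

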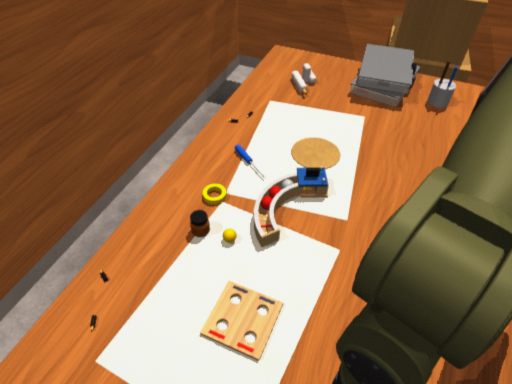

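View pics/wrist0.png

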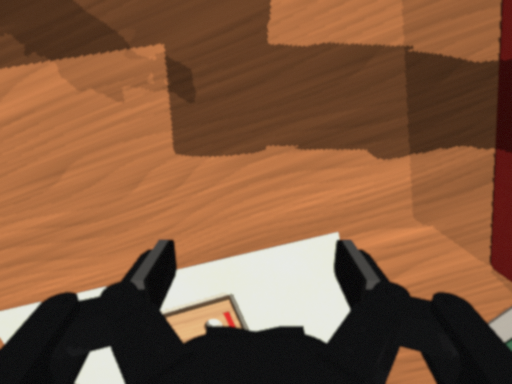

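Top: tray on the left (132,234), plate at (327,246) covering the pocket, board at (393,232). There are red balls at (270,205) and (290,209) and steel near (308,219). The yellow ball at (212,183) is a decoy.

```bash
python3 - <<'E'
from h import *
c=cap('top'); crop(c,200,170,360,290,5,'t1'); crop(c,90,190,175,275,7,'t2')
for n,u,v in [('tray',132,250),('board',393,232),('bar',327,243),('plate',318,255),('redA',270,205),('redB',290,209),('steel',308,219),('tape',253,138)]:
    print(n,px2w(c,u,v).round(4))
s=cap('side'); crop(s,190,150,340,250,5,'s1')
E
```

```text
tray [0.4289 0.3634 0.0132]
board [ 0.4994 -0.3583  0.0038]
bar [ 0.4701 -0.1626  0.0923]
plate [ 0.4361 -0.1449  0.0609]
redA [ 0.5633 -0.0165  0.0547]
redB [ 0.5542 -0.0701  0.051 ]
steel [ 0.5289 -0.1184  0.0506]
tape [0.7503 0.0354 0.0204]
```

View pics/t1.png

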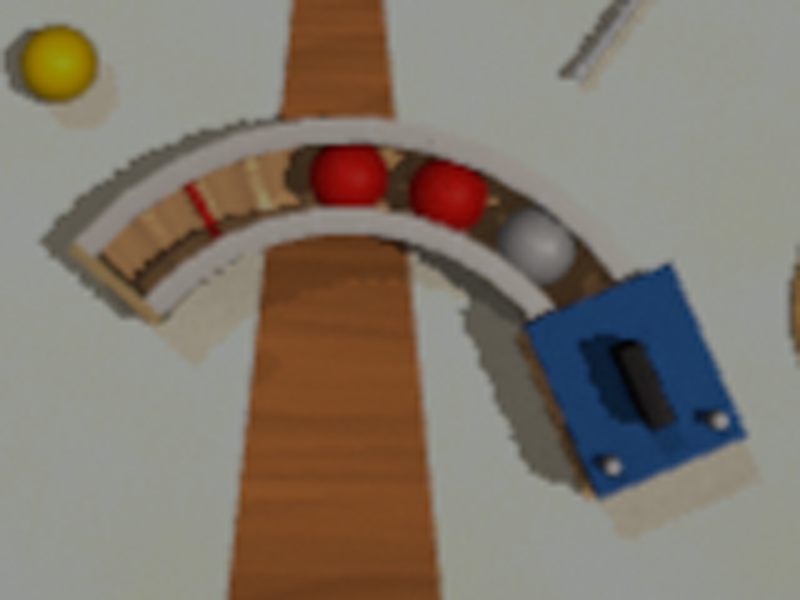

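View pics/t2.png

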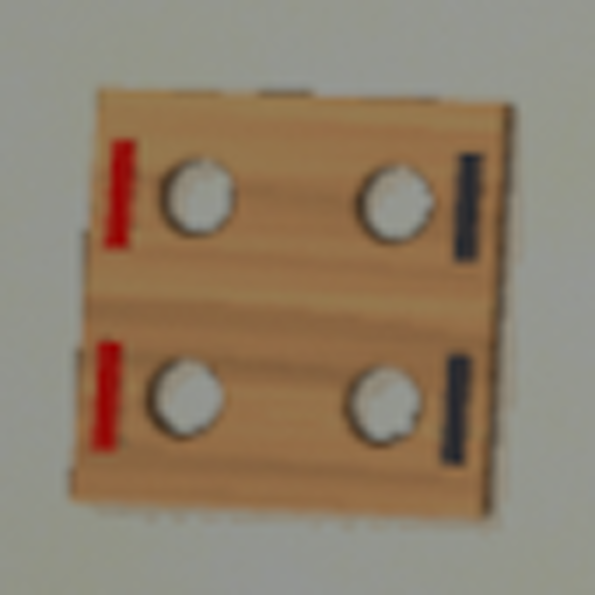

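View pics/s1.png

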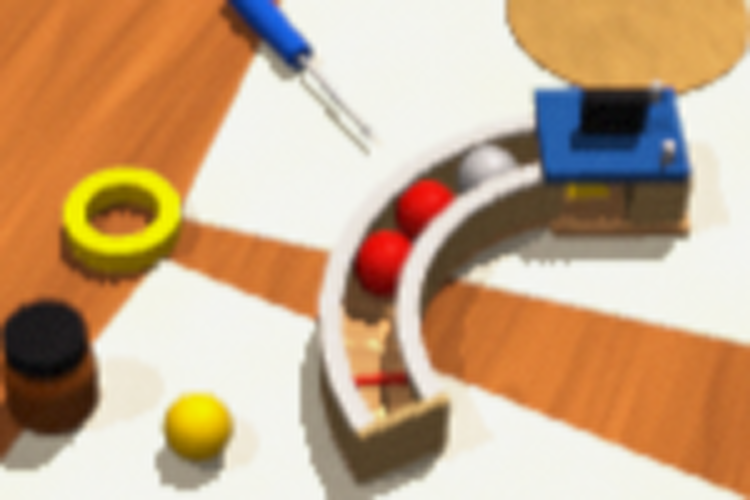

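Three balls are visible: red, red, steel, and the yellow pocket bottom shows empty in the side view. Next I'll fit the poses.

```bash
cat > fit.py <<'E'
from h import *
from scipy.optimize import least_squares
def cloud(c):
    H,W=c['z_map'].shape; f=H/2/np.tan(np.radians(c['vertical_fov'])/2)
    u,v=np.meshgrid(np.arange(W),np.arange(H)); d=c['z_map']
    P=np.stack([(u-c['cx'])/f*d,(v-c['cy'])/f*d,d],-1)
    T=np.linalg.inv(c['view']); return P@T[:3,:3].T+T[:3,3]
def plate(c,zt):
    hsv=cv2.cvtColor(c['img'],cv2.COLOR_RGB2HSV); P=cloud(c)
    m=(hsv[...,0]>100)&(hsv[...,0]<130)&(hsv[...,1]>120)&(abs(P[...,2]-zt)<.012)
    m=cv2.morphologyEx(m.astype(np.uint8),cv2.MORPH_CLOSE,np.ones((9,9)))
    n,l,s,_=cv2.connectedComponentsWithStats(m); k=1+np.argmax(s[1:,4])
    cs,_=cv2.findContours((l==k).astype(np.uint8),cv2.RETR_EXTERNAL,cv2.CHAIN_APPROX_NONE)
    q=np.array([px2w(c,u,v,zt)[:2] for u,v in cs[0][:,0]],np.float32)
    r=cv2.minAreaRect(q*1000); b=cv2.boxPoints(r); e=[b[1]-b[0],b[2]-b[1]]
    e=max(e,key=np.linalg.norm); return np.array(r[0]),r[1],np.degrees(np.arctan2(e[1],e[0]))
def track(c,g=(.40,0.)):
    P=cloud(c); hsv=cv2.cvtColor(c['img'],cv2.COLOR_RGB2HSV)
    m=(abs(P[...,2]-.050)<.007)&(hsv[...,1]<70)&(abs(P[...,1])<.25)&(P[...,0]>.35)&(P[...,0]<.65)
    q=P[m][:,:2]
    r=least_squares(lambda p:np.abs(np.hypot(*(q-p[:2]).T)-.160)-p[2],[*g,.024],loss='soft_l1',f_scale=.004)
    rr=np.hypot(*(q-r.x[:2]).T); return r.x,len(q),np.percentile(rr,[2,25,50,75,98]),np.mean(abs(r.fun))
def tray(c):
    P=cloud(c); m=(abs(P[...,2]-.014)<.006)&(P[...,1]>.2)&(cv2.cvtColor(c['img'],cv2.COLOR_RGB2HSV)[...,1]>60)
    m=cv2.morphologyEx(m.astype(np.uint8),cv2.MORPH_OPEN,np.ones((3,3)))
    n,l,s,_=cv2.connectedComponentsWithStats(m); k=1+np.argmax(s[1:,4])
    cs,_=cv2.findContours((l==k).astype(np.uint8),cv2.RETR_EXTERNAL,cv2.CHAIN_APPROX_NONE)
    q=np.array([px2w(c,u,v,.014)[:2] for u,v in cs[0][:,0]],np.float32)
    return cv2.minAreaRect(q*1000)
E
python3 - <<'E'
from fit import *
c=cap('top')
print(plate(c,.061)); print(track(c)); print(tray(c))
# holes (full-res px)
for n,u,v in [('r',90+198/7,190+200/7),('s',90+397/7,190+204/7),('r',90+186/7,190+400/7),('s',90+385/7,190+405/7)]: print(n,px2w(c,u,v,.008).round(4))
for n,u,v in [('pin',200+613/5,170+463/5),('pin',200+719/5,170+418/5)]: print(n,px2w(c,u,v,.075).round(4))
E
```

```text
(array([ 461.64611816, -166.20524597]), (96.74497985839844, 82.51082611083984), np.float32(24.414461))
(array([ 0.40431344, -0.01833715,  0.02326553]), 1218, array([0.12946968, 0.13780072, 0.17753279, 0.18424526, 0.1901477 ]), np.float64(0.004902440149426611))
((476.17926025390625, 367.37628173828125), (166.82431030273438, 164.88609313964844), 89.5282974243164)
r [0.5147 0.409  0.008 ]
s [0.5154 0.3281 0.008 ]
r [0.4349 0.4093 0.008 ]
s [0.4354 0.3289 0.008 ]
pin [ 0.4187 -0.1549  0.075 ]
pin [ 0.4432 -0.2088  0.075 ]
```

```bash
python3 - <<'E'
from h import *
go([.55,.2,.2],114.4); go([.4616,-.1662,.2],114.4)
E
```

```text
shift [-451.5 -227.4   -0.7] turn [-4.000e-02 -1.000e-02 -4.393e+01]
shift [-4.906e+02 -6.021e+02 -4.000e-01] turn [-4.000e-02 -1.000e-02 -4.393e+01]
```

```bash
python3 -m crank '-45 -23 0 0 0 -5 1; -90 -45 0 0 0 -10 1; -135 -68 0 0 0 -16 1; -180 -91 0 0 0 -22 1; -225 -114 0 0 0 -28 1; -270 -137 0 0 0 -34 1; -315 -160 0 0 0 -40 1; -360 -180 0 0 0 -43.9 1; -405 -204 0 0 0 -43.9 1; -451 -227 0 0 0 -43.9 1'; python3 - <<'E'
from h import *
st(); go([.4616,-.1662,.2],114.4)
E
```

```text
time_s: 1.3
tool_pos: [0.5474, 0.2026, 0.1997]
tool_rot: [-0.211, 0.977, 0.0, 0.0]
ft_force: [-0.4, 0.9, -0.5]
width: 0.0855
t 1.3 p [0.5474 0.2026 0.1997] ft [-0.4  0.9 -0.5] w 0.0855 j [ 0.35  0.28 -0.09  1.2   0.   -0.07]
[[-0.911, -0.413, 0.0], [-0.413, 0.911, 0.0], [-0.0, 0.0, -1.0]]
shift [ 230.4 -300.6   -0.5] turn [ 0.01  0.02 -0.03]
```

```bash
python3 -m crank '30 -38 0 0 0 0 1; 60 -76 0 0 0 0 1; 90 -114 0 0 0 0 1; 120 -152 0 0 0 0 1; 150 -190 0 0 0 0 1; 180 -228 0 0 0 0 1; 205 -266 0 0 0 0 1; 230 -300 0 0 0 0 1; 230 -300 0 0 0 0 1'; python3 - <<'E'
from fit import *
st(); c=cap('wrist','w1'); print(plate(c,.061)); t=cap('top','t3'); print(plate(t,.061))
E
```

```text
time_s: 2.2
tool_pos: [0.4595, -0.1681, 0.1996]
tool_rot: [-0.208, 0.978, -0.001, -0.0]
ft_force: [0.2, 1.0, -0.0]
width: 0.0856
t 2.2 p [ 0.4595 -0.1681  0.1996] ft [ 0.2  1.  -0. ] w 0.0856 j [-0.35  0.11 -0.31  1.16 -0.   -0.77]
[[-0.913, -0.407, -0.0], [-0.407, 0.913, -0.002], [0.001, -0.002, -1.0]]
(array([ 460.07156372, -168.87261963]), (95.89238739013672, 81.14143371582031), np.float32(24.819984))
(array([ 461.27194214, -166.28173828]), (96.00016784667969, 82.34070587158203), np.float32(24.414454))
```

View pics/w1.png

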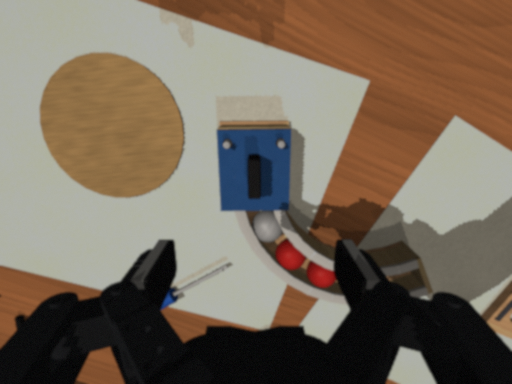

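```bash
python3 - <<'E'
from fit import *
for n in('wrist','top'):
    c=cap(n); P=cloud(c); m=(abs(P[...,2]-.095)<.006)&(np.hypot(P[...,0]-.4606,P[...,1]+.1675)<.03)&(c['img'].max(-1)<60)
    q=P[m][:,:2]; r=cv2.minAreaRect((q*1000).astype(np.float32)); print(n,len(q),r,P[m][:,2].mean(), px2w(c,*np.argwhere(m)[:,::-1].mean(0),.095))
go([.4606,-.1675,.068],114.4)
E
```

```text
wrist 523 ((460.0775146484375, -169.547119140625), (43.616172790527344, 13.60943603515625), 24.275238037109375) 0.0945906330692237 [ 0.45861048 -0.16971618  0.095     ]
top 79 ((462.61541748046875, -166.42532348632812), (38.351219177246094, 12.714394569396973), 24.05611801147461) 0.09352046120479948 [ 0.46250688 -0.1659453   0.095     ]
shift [  1.9  -4.1 131.4] turn [0.03 0.01 0.01]
```

```bash
python3 - <<'E'
from h import *
for i in range(6):
    o=robot.get_obs(); print(o['time_s'],np.round(o['tool_pos'],4)); robot.capture('top')
E
```

```text
2.4 [ 0.4607 -0.163   0.1995]
2.45 [ 0.4608 -0.1627  0.1994]
2.5 [ 0.4609 -0.1626  0.1995]
2.55 [ 0.4609 -0.1626  0.1995]
2.6 [ 0.4609 -0.1627  0.1995]
2.65 [ 0.4609 -0.1628  0.1995]
```

```bash
python3 - <<'E'
from fit import *
for n in('wrist','top','side'):
    c=cap(n); print(n,plate(c,.061)); P=cloud(c); m=(abs(P[...,2]-.095)<.006)&(np.hypot(P[...,0]-.4606,P[...,1]+.1675)<.03)&(c['img'].max(-1)<60)
    q=P[m][:,:2]; r=cv2.minAreaRect((q*1000).astype(np.float32)); print(len(q),r)
go([.4612,-.1665,.068],114.4)
E
```

```text
wrist (array([ 460.35546875, -168.76957703]), (96.34757995605469, 81.1365966796875), np.float32(24.673723))
522 ((459.992431640625, -169.170166015625), (44.00621795654297, 12.976115226745605), 24.43805694580078)
top (array([ 463.44741821, -165.40870667]), (91.71317291259766, 81.9585952758789), np.float32(24.721384))
77 ((462.496826171875, -166.22811889648438), (37.3125114440918, 13.102859497070312), 26.609683990478516)
side (array([ 462.42874146, -164.63793945]), (95.52947235107422, 83.19525146484375), np.float32(23.70416))
41 ((461.4603271484375, -166.00946044921875), (40.62443923950195, 12.220781326293945), 23.195552825927734)
shift [  0.8  -3.  131.5] turn [-0.    0.    0.02]
```

```bash
python3 -m crank '1 -3 30 0 0 0 1; 1 -3 65 0 0 0 1; 1 -3 95 0 0 0 1; 1 -3 118 0 0 0 1; 1 -3 131 0 0 0 1; 1 -3 131 0 0 0 1; 1 -3 131 0 0 0 1' 20; python3 - <<'E'
from fit import *
st(); c=cap('wrist','w2')
E
```

```text
time_s: 3.55
tool_pos: [0.461, -0.1669, 0.0688]
tool_rot: [-0.211, 0.977, 0.0, -0.0]
ft_force: [0.5, 0.6, 0.6]
width: 0.0851
t 3.55 p [ 0.461  -0.1669  0.0688] ft [0.5 0.6 0.6] w 0.0851 j [-0.35  0.21 -0.5   0.86 -0.   -0.77]
[[-0.911, -0.413, -0.0], [-0.413, 0.911, 0.0], [0.0, 0.0, -1.0]]
```

View pics/w2.png

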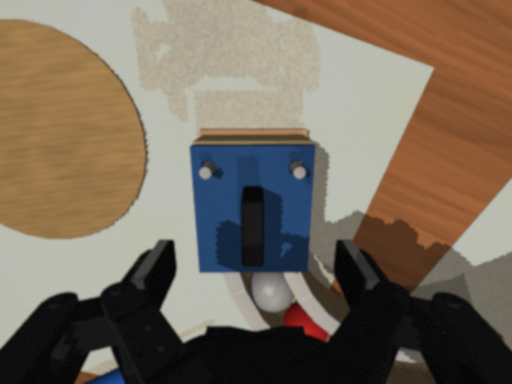

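```bash
python3 - <<'E'
from fit import *
c=cap('wrist')
print(w2px(c,[.461,-.1669,.0688]),w2px(c,[.461,-.1669,.095]),plate(c,.061))
m=c['img'].max(-1)<60
P=cloud(c); mm=m&(abs(P[...,2]-.095)<.006)&(np.hypot(P[...,0]-.461,P[...,1]+.1669)<.03)
a=np.argwhere(mm); print(len(a),a.mean(0)[::-1],a.min(0),a.max(0),cv2.minAreaRect((P[mm][:,:2]*1000).astype(np.float32)))
E
```

```text
[255.75565353 218.96018711] [255.90774669 236.76487794] (array([ 460.07138062, -169.26467896]), (96.80860900878906, 82.40046691894531), np.float32(24.321468))
1517 [252.81806196 230.40210943] [197 242] [264 264] ((459.820556640625, -169.33721923828125), (43.97661590576172, 13.658287048339844), 23.683088302612305)
```

```bash
python3 -m crank '1 -2 0 0 0 0 1; 1 -2 0 0 0 0 0.4; 1 -2 0 0 0 0 0.2; 1 -2 0 0 0 0 0.1; 1 -2 0 0 0 0 0.1;  1 -2 0 0 0 0 0.1; 1 -2 0 0 0 0 0.1; 1 -2 0 0 0 0 0.1' 20; python3 - <<'E'
from fit import *
st(); c=cap('wrist','w3'); st()
E
```

```text
time_s: 4.45
tool_pos: [0.4608, -0.1691, 0.0685]
tool_rot: [-0.211, 0.977, 0.0, -0.0]
ft_force: [-0.0, 0.0, -0.0]
width: 0.0084
t 4.45 p [ 0.4608 -0.1691  0.0685] ft [-0.  0. -0.] w 0.0084 j [-0.35  0.21 -0.5   0.86  0.   -0.78]
[[-0.911, -0.413, -0.0], [-0.413, 0.911, 0.0], [0.0, 0.0, -1.0]]
t 4.5 p [ 0.4608 -0.1692  0.0685] ft [-0.3 -0.2 -0.2] w 0.0088 j [-0.35  0.21 -0.5   0.86  0.   -0.78]
[[-0.911, -0.413, -0.0], [-0.413, 0.911, 0.0], [0.0, 0.0, -1.0]]
```

View pics/w3.png

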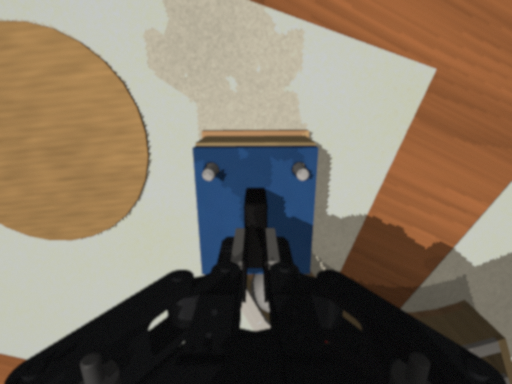

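```bash
python3 - <<'E'
from fit import *
c=cap('wrist'); crop(c,180,140,330,290,5,'w4')
print(w2px(c,[.4608,-.1692,.0685]),w2px(c,[.4608,-.1692,.0875]))
s=cap('side'); crop(s,270,140,350,220,8,'s4')
E
```

```text
[255.05811584 219.80577465] [255.11507023 232.29893882]
```

View pics/w4.png

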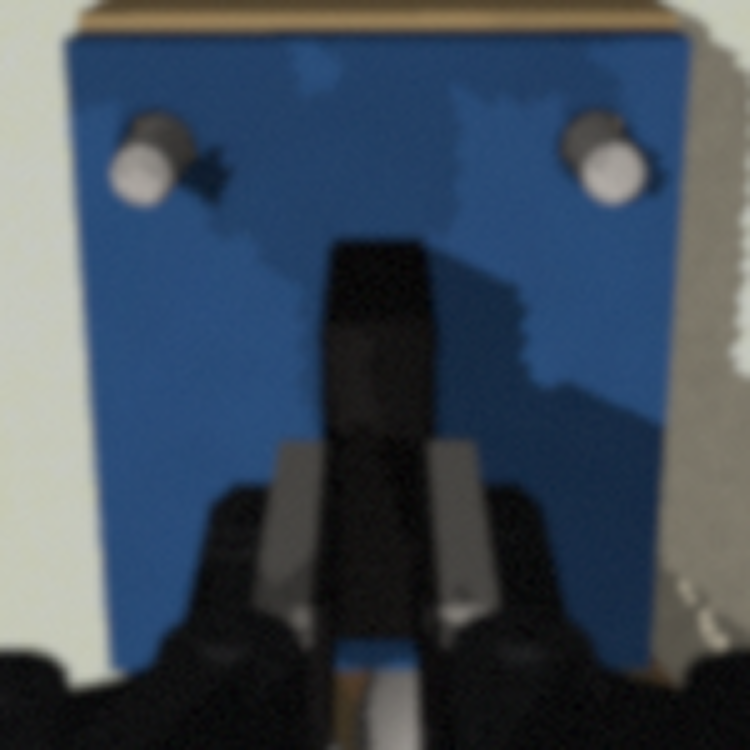

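View pics/s4.png

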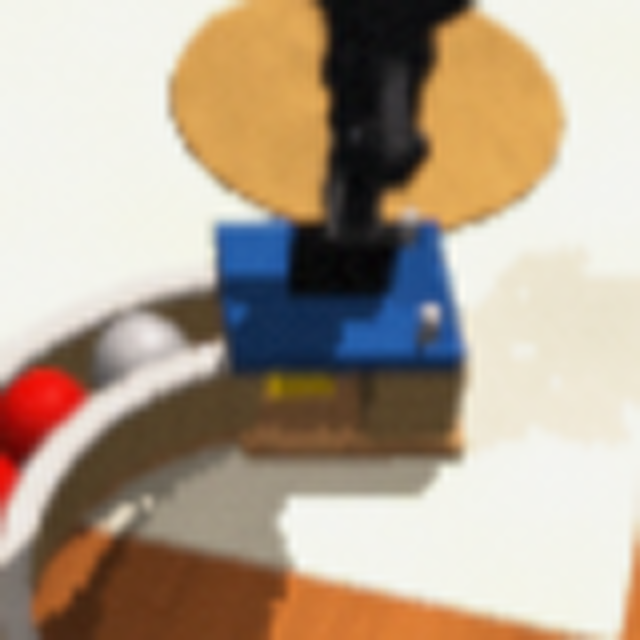

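```bash
python3 -m crank '0 0 0 0 0 0 0; 0 0 0 0 0 0 0; 0 0 0 0 0 0 0' 30; python3 - <<'E'
from fit import *
st()
E
```

```text
time_s: 4.9
tool_pos: [0.4608, -0.1692, 0.0685]
tool_rot: [-0.211, 0.977, 0.0, -0.0]
ft_force: [-0.5, 0.6, 0.4]
width: -0.0001
t 4.9 p [ 0.4608 -0.1692  0.0685] ft [-0.5  0.6  0.4] w -0.0001 j [-0.35  0.21 -0.5   0.86 -0.   -0.78]
[[-0.911, -0.413, -0.0], [-0.413, 0.911, 0.0], [0.0, 0.0, -1.0]]
```

```bash
python3 - <<'E'
from fit import *
c=cap('wrist'); crop(c,180,140,330,290,5,'w5')
s=cap('side'); crop(s,270,140,350,220,8,'s5')
E
```

```text
(no output)
```

View pics/w5.png

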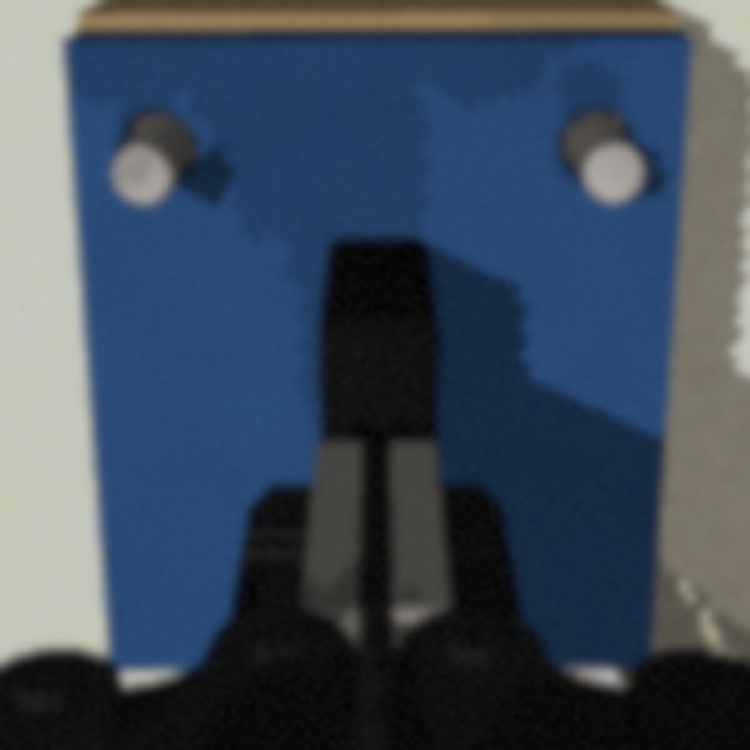

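View pics/s5.png

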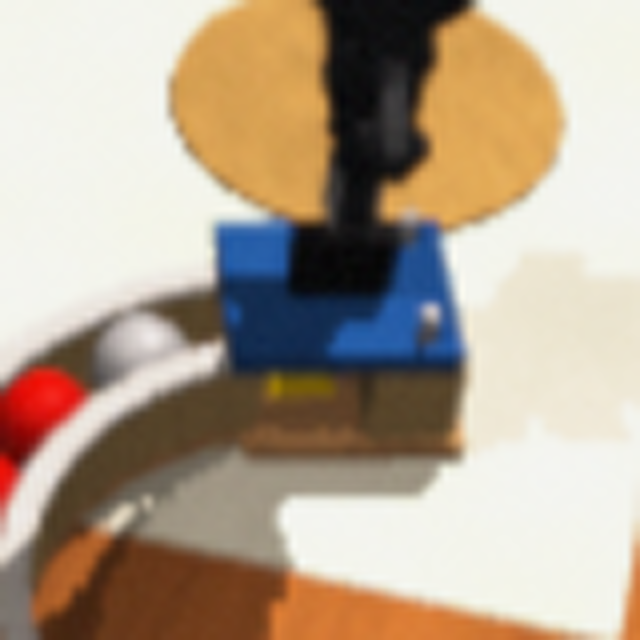

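```bash
python3 - <<'E'
from fit import *
for n,pts in (('side',[(270+345/8,140+215/8),(270+365/8,140+200/8),(270+340/8,140+260/8),(270+250/8,140+250/8)]),('wrist',[(180+342/5,140+450/5),(180+342/5,140+550/5),(180+380/5,140+360/5),(180+380/5,140+260/5),(180+410/5,140+450/5)])):
    c=cap(n)
    for p in pts: print(n,px2w(c,*p).round(4))
from scipy.spatial.transform import Rotation as R
E
```

```text
side [ 0.4597 -0.1538  0.1146]
side [ 0.4531 -0.1565  0.1231]
side [ 0.46   -0.1598  0.0839]
side [ 0.5029 -0.1769  0.0588]
wrist [ 0.4522 -0.1772  0.1069]
wrist [ 0.4518 -0.1769  0.1283]
wrist [ 0.4451 -0.1758  0.0954]
wrist [ 0.4403 -0.1778  0.0741]
wrist [ 0.4483 -0.1708  0.1086]
```

```bash
python3 - <<'E'
from fit import *
c=cap('wrist'); P=cloud(c)
for v in range(180,264,3): print(v,P[v,248].round(4),c['img'][v,248],P[v,255].round(4))
print(robot.get_obs()['joints'], np.linalg.inv(c['view'])[:3,3], robot.get_obs()['tool_pos'])
E
```

```text
180 [ 0.4388 -0.1845  0.0604] [ 35  63 101] [ 0.4368 -0.1801  0.0604]
183 [ 0.4407 -0.1837  0.0604] [ 34  63 101] [ 0.4386 -0.1793  0.061 ]
186 [ 0.4427 -0.1828  0.0606] [33 60 94] [ 0.4406 -0.1784  0.0609]
189 [ 0.4425 -0.1827  0.0678] [14 18 23] [ 0.4407 -0.1784  0.0675]
192 [ 0.4425 -0.1826  0.074 ] [6 7 7] [ 0.4401 -0.1787  0.0758]
195 [ 0.4425 -0.1824  0.0799] [11  5  8] [ 0.4404 -0.1785  0.0807]
198 [ 0.4421 -0.1824  0.0866] [11 12 12] [ 0.4407 -0.1784  0.0854]
201 [ 0.4424 -0.1822  0.0907] [14 14 13] [ 0.4408 -0.1784  0.0904]
204 [ 0.4428 -0.1819  0.0945] [15 14 14] [ 0.4411 -0.1782  0.0943]
207 [ 0.444  -0.1813  0.0957] [16 16 16] [ 0.443  -0.1774  0.094 ]
210 [ 0.4463 -0.1804  0.0942] [21 20 19] [ 0.445  -0.1765  0.0932]
213 [ 0.4476 -0.1798  0.0954] [21 21 21] [ 0.4459 -0.1761  0.0953]
216 [ 0.4493 -0.179   0.0953] [22 18 19] [ 0.4478 -0.1752  0.095 ]
219 [ 0.4509 -0.1783  0.0957] [18 17 16] [ 0.4498 -0.1743  0.0944]
222 [ 0.453  -0.1774  0.0949] [22 19 19] [ 0.4508 -0.1739  0.0962]
225 [ 0.4546 -0.1767  0.0954] [20 19 18] [ 0.4529 -0.1729  0.0953]
228 [ 0.4523 -0.1775  0.1
[... 253 characters left out ...]
2  -0.1772  0.1185] [71 70 66] [ 0.4507 -0.1739  0.1181]
243 [ 0.4518 -0.1772  0.1219] [70 70 66] [ 0.4502 -0.1742  0.1223]
246 [ 0.4525 -0.1769  0.1236] [71 69 67] [ 0.4506 -0.174   0.1244]
249 [ 0.4523 -0.1769  0.1267] [71 69 66] [ 0.4503 -0.1741  0.1278]
252 [ 0.4514 -0.1772  0.131 ] [69 68 65] [ 0.4503 -0.1741  0.1305]
255 [ 0.452  -0.1769  0.1326] [59 57 55] [ 0.4506 -0.174   0.1326]
258 [ 0.4514 -0.1771  0.1361] [52 51 49] [ 0.4505 -0.1741  0.1354]
261 [ 0.4522 -0.1767  0.137 ] [59 58 55] [ 0.4504 -0.1741  0.1379]
[-3.51823380e-01  2.06985191e-01 -5.03144898e-01  8.60710800e-01
  1.73296819e-06 -7.77278415e-01] [ 0.3894169  -0.20186739  0.24286925] [ 0.4608035  -0.16915855  0.06849099]
```

The fingers shut above the bar. The wrist depth puts the tips at z≈0.102 while the TCP reads 0.0685, so the real tips sit about 33 mm higher than reported. I'll check that offset against the side camera while descending.

```bash
python3 -m crank '0 0 0 0 0 0 0.5; 0 0 0 0 0 0 0.5; 0 0 0 0 0 0 0.5; 0 0 0 0 0 0 0.5; 0 0 8 0 0 0 0.5; 0 0 16 0 0 0 0.5; 0 0 22 0 0 0 0.5; 0 0 25 0 0 0 0.5; 0 0 25 0 0 0 0.5;0 0 25 0 0 0 0.5'; python3 - <<'E'
from fit import *
st(); c=cap('wrist','w6');crop(c,130,130,380,290,3,'w6'); P=cloud(c)
for u in (215,220,225,292,297): print(u,[(v,P[v,u].round(3).tolist()) for v in range(216,262,6)])
s=cap('side'); crop(s,270,140,350,220,8,'s6')
E
```

```text
time_s: 6.15
tool_pos: [0.4608, -0.1692, 0.0434]
tool_rot: [-0.211, 0.977, 0.0, -0.0]
ft_force: [0.8, 0.1, 0.0]
width: 0.0426
t 6.15 p [ 0.4608 -0.1692  0.0434] ft [0.8 0.1 0. ] w 0.0426 j [-0.35  0.23 -0.53  0.8   0.   -0.78]
[[-0.911, -0.413, -0.0], [-0.413, 0.911, 0.0], [0.0, 0.0, -1.0]]
215 [(216, [0.462, -0.196, 0.061]), (222, [0.466, -0.195, 0.061]), (228, [0.469, -0.193, 0.06]), (234, [0.46, -0.193, 0.085]), (240, [0.464, -0.192, 0.085]), (246, [0.466, -0.191, 0.086]), (252, [0.469, -0.189, 0.088]), (258, [0.471, -0.188, 0.09])]
220 [(216, [0.46, -0.193, 0.061]), (222, [0.464, -0.192, 0.061]), (228, [0.467, -0.19, 0.062]), (234, [0.472, -0.189, 0.061]), (240, [0.476, -0.187, 0.061]), (246, [0.479, -0.186, 0.062]), (252, [0.484, -0.184, 0.06]), (258, [0.487, -0.182, 0.062])]
225 [(216, [0.459, -0.191, 0.061]), (222, [0.463, -0.189, 0.06]), (228, [0.467, -0.187, 0.06]), (234, [0.471, -0.186, 0.061]), (240, [0.474, -0.184, 0.061]), (246, [0.478, -0.183, 0.062]), (252, [0.482, -0.181, 0.061]), (258, [0.487, -0.179, 0.061])]
292 [(216, [0.442, -0.153, 0.061]), (222, [0.446, -0.151, 0.061]), (228, [0.449, -0.149, 0.061]), (234, [0.447, -0.153, 0.077]), (240, [0.45, -0.151, 0.078]), (246, [0.452, -0.15, 0.08]), (252, [0.455, -0.149, 0.08]), (258, [0.458, -0.148, 0.082])]
297 [(216, [0.441, -0.149, 0.06]), (222, [0.445, -0.148, 0.06]), (228, [0.448, -0.146, 0.061]), (234, [0.441, -0.154, 0.087]), (240, [0.442, -0.154, 0.093]), (246, [0.444, -0.154, 0.095]), (252, [0.447, -0.153, 0.096]), (258, [0.449, -0.152, 0.098])]
```

View pics/w6.png

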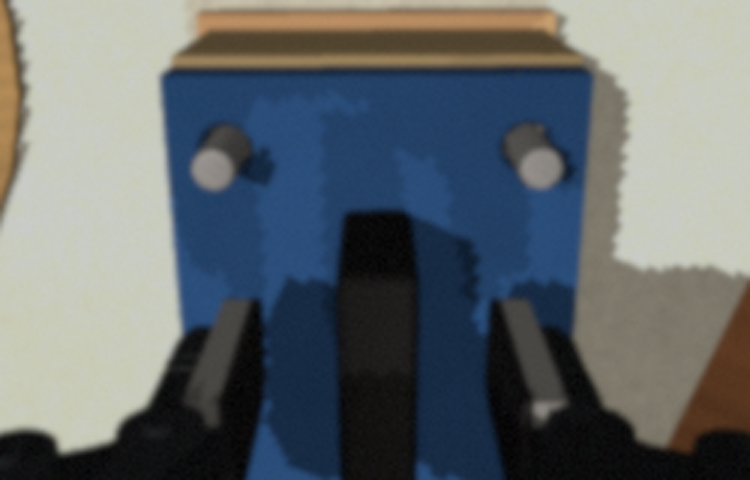

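View pics/s6.png

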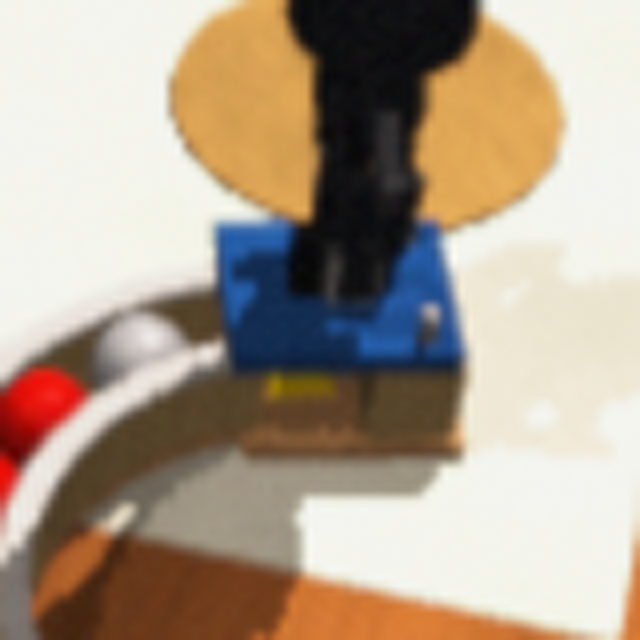

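```bash
python3 -m crank '0 0 4 0 0 0 0.5; 0 0 7 0 0 0 0.5; 0 0 7 0 0 0 0.2; 0 0 7 0 0 0 0.05; 0 0 7 0 0 0 0; 0 0 7 0 0 0 0; 0 0 7 0 0 0 0; 0 0 7 0 0 0 0' 25; python3 - <<'E'
from fit import *
st()
E
```

```text
time_s: 7.05
tool_pos: [0.4607, -0.1691, 0.0364]
tool_rot: [-0.211, 0.977, 0.0, -0.0]
ft_force: [0.3, 0.6, -1.5]
width: 0.0132
t 7.05 p [ 0.4607 -0.1691  0.0364] ft [ 0.3  0.6 -1.5] w 0.0132 j [-0.35  0.24 -0.54  0.79  0.   -0.78]
[[-0.911, -0.413, -0.0], [-0.413, 0.911, 0.0], [0.0, 0.0, -1.0]]
```

```bash
python3 -m crank '0 0 0 0 0 0 0; 0 0 0 0 0 0 0; 0 0 -4 0 0 0 0; 0 0 -9 0 0 0 0; 0 0 -15 0 0 0 0; 0 0 -22 0 0 0 0; 0 0 -30 0 0 0 0; 0 0 -40 0 0 0 0; 0 0 -55 0 0 0 0; 0 0 -70 0 0 0 0' 60; python3 - <<'E'
from fit import *
st(); c=cap('wrist','w7'); s=cap('side'); crop(s,230,110,350,220,6,'s7')
c=cap('top'); crop(c,280,180,440,300,5,'t7')
E
```

```text
time_s: 8.05
tool_pos: [0.4608, -0.1691, 0.1076]
tool_rot: [-0.211, 0.977, -0.0, 0.0]
ft_force: [0.4, 0.1, -2.3]
width: 0.0132
t 8.05 p [ 0.4608 -0.1691  0.1076] ft [ 0.4  0.1 -2.3] w 0.0132 j [-0.35  0.17 -0.45  0.95 -0.   -0.78]
[[-0.911, -0.413, 0.0], [-0.413, 0.911, -0.0], [-0.0, -0.0, -1.0]]
```

View pics/s7.png

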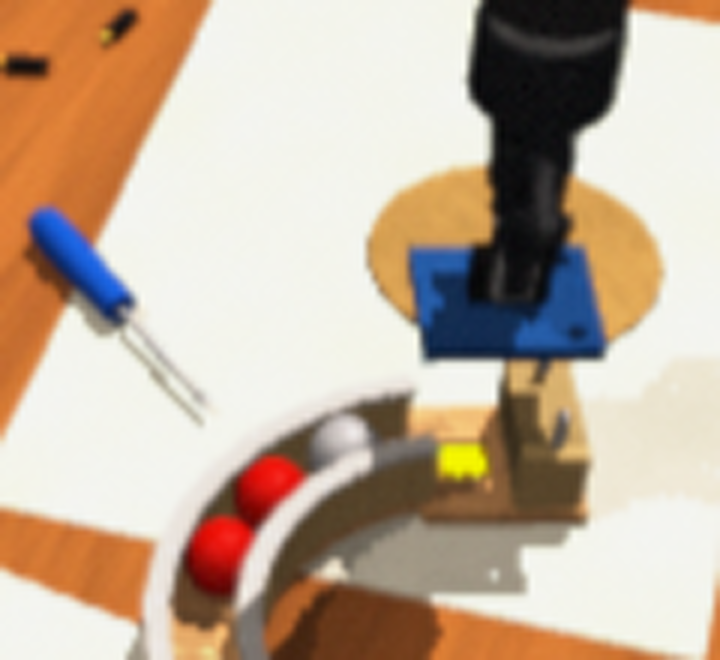

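View pics/w7.png

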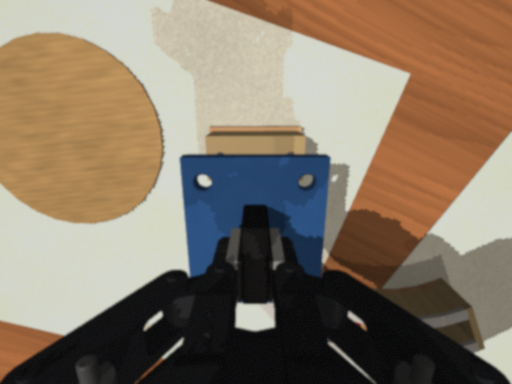

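View pics/t7.png

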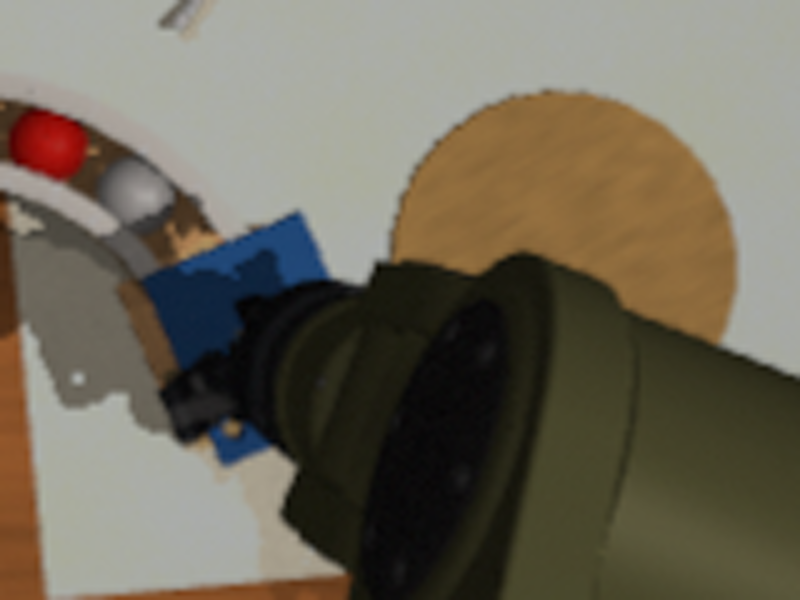

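```bash
cat >> fit.py <<'E'
def board(c):
    P=cloud(c); hsv=cv2.cvtColor(c['img'],cv2.COLOR_RGB2HSV)
    m=(abs(P[...,2]-.004)<.008)&(np.hypot(P[...,0]-.50,P[...,1]+.36)<.125)&(hsv[...,1]>80)&(hsv[...,2]>60)
    m=cv2.morphologyEx(m.astype(np.uint8),cv2.MORPH_OPEN,np.ones((3,3)))
    n,l,s,_=cv2.connectedComponentsWithStats(m); k=1+np.argmax(s[1:,4])
    cs,_=cv2.findContours((l==k).astype(np.uint8),cv2.RETR_EXTERNAL,cv2.CHAIN_APPROX_NONE)
    H,W=m.shape; pts=[p for p in cs[0][:,0] if 1<p[0]<W-2 and 1<p[1]<H-2]
    q=np.array([px2w(c,u,v,.003)[:2] for u,v in pts])
    r=least_squares(lambda p:np.hypot(*(q-p[:2]).T)-p[2],[.5,-.36,.095],loss='soft_l1',f_scale=.002)
    return r.x,np.mean(abs(r.fun))
E
python3 - <<'E'
from fit import *
for n in('wrist','side','top'):
    c=cap(n); print(n,board(c))
im=cv2.imread('pics/top0.png')[:,:,::-1].copy(); c['img']=im; st()
# top0 image with plane only
hsv=cv2.cvtColor(im,cv2.COLOR_RGB2HSV); m=np.zeros(im.shape[:2],np.uint8)
m[190:275,350:435]=(hsv[190:275,350:435,1]>80)
cs,_=cv2.findContours(m,cv2.RETR_EXTERNAL,cv2.CHAIN_APPROX_NONE); k=max(cs,key=len)[:,0]
q=np.array([px2w(c,u,v,.003)[:2] for u,v in k]); print('top0',cv2.minEnclosingCircle((q*1000).astype(np.float32)),cv2.fitEllipse((q*1000).astype(np.float32)))
E
```

```text
wrist (array([ 0.4987352 , -0.35891719,  0.09352457]), np.float64(0.00038878498532685573))
side (array([ 0.56184401, -0.36352982,  0.04335658]), np.float64(0.013842585506727113))
top (array([ 0.51967037, -0.36128836,  0.07765544]), np.float64(0.01504471675031643))
t 8.35 p [ 0.4603 -0.169   0.1059] ft [-0.3 -0.  -2.9] w 0.0129 j [-0.35  0.17 -0.45  0.95 -0.   -0.78]
[[-0.911, -0.413, -0.001], [-0.413, 0.911, 0.0], [0.001, 0.001, -1.0]]
top0 ((499.3832092285156, -356.0274353027344), 94.58146667480469) ((499.63555908203125, -356.2614440917969), (185.03933715820312, 186.0859832763672), 159.3739013671875)
```

```bash
python3 - <<'E'
from h import *
go([.4995,-.358,.107]); go([.4995,-.358,-.009])
E
```

```text
shift [  42.3 -188.4   -1.2] turn [0. 0. 0.]
shift [  42.2 -188.4  114.8] turn [0. 0. 0.]
```

```bash
python3 -m crank '6 -26 0 0 0 0 0; 13 -56 0 0 0 0 0; 20 -88 0 0 0 0 0; 27 -120 0 0 0 0 0; 34 -150 0 0 0 0 0; 40 -178 0 0 0 0 0; 42 -188 20 0 0 0 0; 42 -188 45 0 0 0 0; 42 -188 65 0 0 0 0; 42 -188 78 0 0 0 0'; python3 -m crank '0 0 0 0 0 0 0;0 0 0 0 0 0 0'; python3 - <<'E'
from fit import *
st(); c=cap('wrist','w8'); print(board(c)); go([.499,-.358,-.0090])
s=cap('side'); crop(s,270,110,390,200,6,'s8')
E
```

```text
time_s: 9.35
tool_pos: [0.4984, -0.3567, 0.0256]
tool_rot: [-0.211, 0.977, 0.002, -0.001]
ft_force: [-0.4, 0.2, -3.3]
width: 0.013
time_s: 9.55
tool_pos: [0.5001, -0.3576, 0.0285]
tool_rot: [-0.211, 0.977, 0.0, -0.0]
ft_force: [0.3, 0.1, -2.2]
width: 0.013
t 9.55 p [ 0.5001 -0.3576  0.0285] ft [ 0.3  0.1 -2.2] w 0.013 j [-0.62  0.46 -0.25  0.87 -0.   -1.05]
[[-0.911, -0.413, -0.0], [-0.413, 0.911, 0.0], [0.0, 0.0, -1.0]]
(array([ 0.49543596, -0.36080466,  0.08883465]), np.float64(0.014756885986806871))
shift [ 1.6  0.8 38.3] turn [0. 0. 0.]
```

View pics/s8.png

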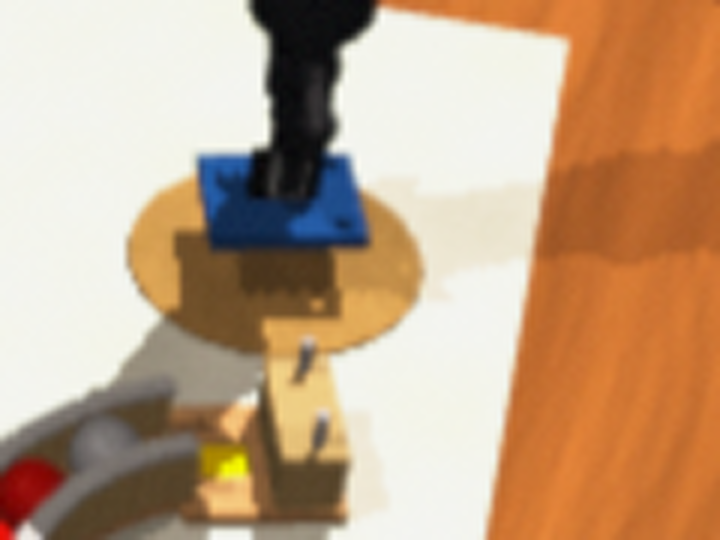

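```bash
python3 -m crank '1 0 15 0 0 0 0; 1 0 26 0 0 0 0; 1 0 33 0 0 0 0; 1 0 36 0 0 0 0; 1 0 37 0 0 0 0; 1 0 38 0 0 0 0; 1 0 38 0 0 0 0;1 0 38 0 0 0 0'; python3 - <<'E'
from fit import *
st()
E
```

```text
time_s: 10.45
tool_pos: [0.4995, -0.3584, -0.0091]
tool_rot: [-0.211, 0.977, -0.0, 0.0]
ft_force: [0.1, 0.5, -2.5]
width: 0.0128
t 10.45 p [ 0.4995 -0.3584 -0.0091] ft [ 0.1  0.5 -2.5] w 0.0128 j [-0.62  0.49 -0.28  0.79 -0.   -1.05]
[[-0.911, -0.413, 0.0], [-0.413, 0.911, -0.0], [-0.0, -0.001, -1.0]]
```

```bash
python3 -m crank '0 0 1 0 0 0 0; 0 0 2 0 0 0 0;0 0 2 0 0 0 0'; python3 -m crank '0 0 0.5 0 0 0 0;0 0 0.5 0 0 0 0'
```

```text
time_s: 10.75
tool_pos: [0.4995, -0.3584, -0.0105]
tool_rot: [-0.211, 0.977, -0.0, 0.0]
ft_force: [-2.5, 1.3, 4.6]
width: 0.0127
time_s: 10.95
tool_pos: [0.4996, -0.3584, -0.0104]
tool_rot: [-0.211, 0.977, -0.0, 0.0]
ft_force: [-2.4, 3.2, 8.4]
width: 0.0129
```

Contact confirmed; I'll release and lift.

```bash
python3 -m crank '0 0 -1 0 0 0 0.1; 0 0 -1 0 0 0 0.25; 0 0 -1 0 0 0 0.5; 0 0 -1 0 0 0 0.5; 0 0 -1 0 0 0 0.5; 0 0 -20 0 0 0 0.5; 0 0 -50 0 0 0 0.5; 0 0 -90 0 0 0 0.5; 0 0 -130 0 0 0 0.5; 0 0 -160 0 0 0 0.5' 30; python3 - <<'E'
from fit import *
st(); c=cap('wrist','w9'); print(plate(c,.014)); st(); c=cap('top','t9');s=cap('side'); crop(s,230,110,390,220,5,'s9')
E
```

```text
time_s: 11.95
tool_pos: [0.4998, -0.3586, 0.1507]
tool_rot: [-0.211, 0.977, -0.001, 0.001]
ft_force: [0.2, -0.8, 0.2]
width: 0.0428
t 11.95 p [ 0.4998 -0.3586  0.1507] ft [ 0.2 -0.8  0.2] w 0.0428 j [-0.62  0.36 -0.09  1.11 -0.   -1.05]
[[-0.911, -0.413, 0.002], [-0.413, 0.911, -0.001], [-0.001, -0.002, -1.0]]
(array([ 498.34625244, -358.53424072]), (94.75678253173828, 81.63008880615234), np.float32(24.34509))
t 12.0 p [ 0.502  -0.3602  0.1557] ft [ 1.2 -1.1  3.5] w 0.0426 j [-0.62  0.36 -0.09  1.12  0.   -1.05]
[[-0.911, -0.413, 0.007], [-0.413, 0.911, -0.005], [-0.004, -0.008, -1.0]]
```

View pics/w9.png

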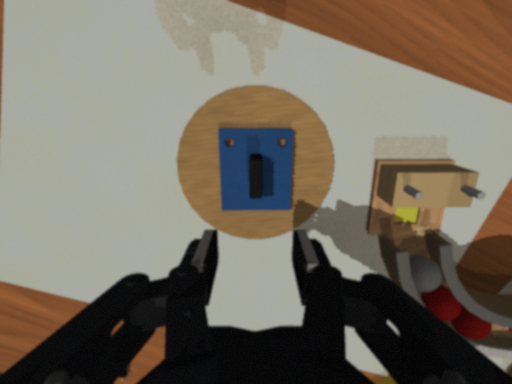

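View pics/s9.png

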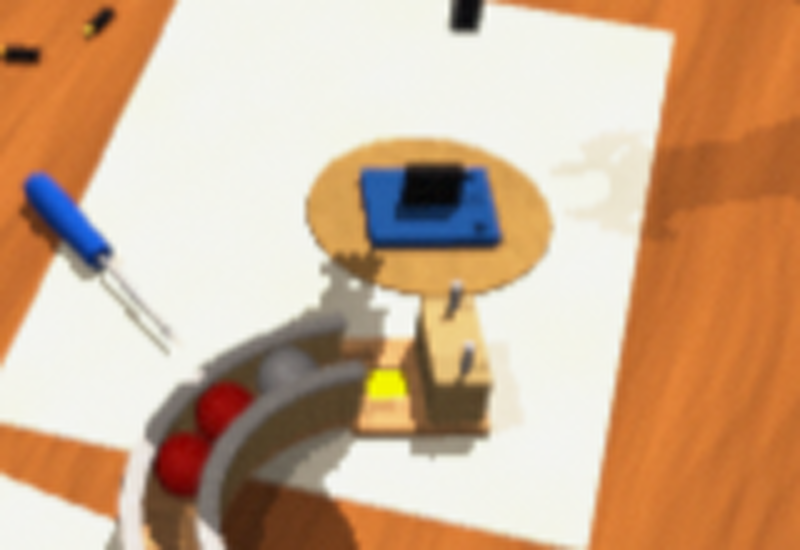

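```bash
python3 - <<'E'
from h import *
st();go([.44,-.04,.2])
E
```

```text
t 12.1 p [ 0.5009 -0.3594  0.1506] ft [ 0.7 -0.  -0.8] w 0.0426 j [-0.62  0.36 -0.09  1.11 -0.   -1.05]
[[-0.911, -0.413, 0.004], [-0.413, 0.911, -0.003], [-0.003, -0.004, -1.0]]
shift [-76.4 315.8 -50.6] turn [0. 0. 0.]
```

```bash
python3 -m crank '-8 35 -10 0 0 0 0; -16 70 -20 0 0 0 0; -24 105 -30 0 0 0 0; -33 140 -40 0 0 0 0; -42 175 -50 0 0 0 0; -51 210 -50 0 0 0 0; -60 245 -50 0 0 0 0; -69 280 -50 0 0 0 0; -76 314 -50 0 0 0 0; -76 314 -50 0 0 0 0'; python3 -m crank '0 0 0 0 0 0 0;0 0 0 0 0 0 0;0 0 0 0 0 0 0'; python3 - <<'E'
from fit import *
st(); c=cap('wrist','w10'); st(); t=cap('top','t10')
print(track(c)); print(track(t))
P=cloud(c)
Rt=R.from_quat(robot.get_obs()['tool_rot']).as_matrix(); p=np.array(robot.get_obs()['tool_pos'])
Q=(P-p)@Rt*1000   # tool frame mm
m=(c['z_map']>0)&(c['z_map']<.25)
for z0 in range(-80,10,5):
    k=m&(abs(Q[...,2]-z0)<2.5)
    if k.sum()>5: print(z0,k.sum(),'y',np.percentile(Q[k][:,1],[1,99]).round(1),'x',np.percentile(Q[k][:,0],[1,99]).round(1))
E
```

```text
time_s: 13.1
tool_pos: [0.4368, -0.0377, 0.1965]
tool_rot: [-0.213, 0.977, 0.001, -0.001]
ft_force: [0.4, -0.2, -0.2]
width: 0.0
time_s: 13.4
tool_pos: [0.4389, -0.0417, 0.1976]
tool_rot: [-0.21, 0.978, -0.0, -0.0]
ft_force: [0.0, -0.3, -0.3]
width: -0.0002
t 13.4 p [ 0.4389 -0.0417  0.1976] ft [ 0.  -0.3 -0.3] w -0.0002 j [-0.09  0.02 -0.41  1.15 -0.   -0.52]
[[-0.911, -0.411, -0.001], [-0.411, 0.911, -0.0], [0.001, 0.0, -1.0]]
t 13.45 p [ 0.439  -0.0417  0.1977] ft [ 0.7  0.4 -0.1] w -0.0004 j [-0.09  0.02 -0.41  1.15 -0.   -0.52]
[[-0.912, -0.411, -0.001], [-0.411, 0.912, -0.0], [0.001, 0.0, -1.0]]
(array([ 0.4021815 , -0.02129379,  0.02260634]), 3815, array([0.12923073, 0.13698061, 0.15771637, 0.1822824 , 0.19138145]), np.float64(0.005880632174728513))
(array([ 0.40424131, -0.01828606,  0.02336338]), 1268, array([0.12947351, 0.13772103, 0.17754183, 0.18427952, 0.19030469]), np.float64(0.004924811554369277))
-80 1354 y [-32.7  31.4] x [-8.6 14.3]
-75 556 y [-27.5  26.9] x [-9.4 14.4]
-70 520 y [-12.8  10.6] x [-10.4  12.8]
-65 193 y [-13.6  12.7] x [ 6.1 12.2]
-60 300 y [-13.8  12.9] x [ 6.7 12. ]
-55 282 y [-13.7  12.8] x [ 6.9 12. ]
-50 252 y [-13.8  12.9] x [ 6.7 11.9]
-45 233 y [-13.5  12.6] x [ 6.8 12. ]
-40 170 y [-13.1  11.9] x [ 6.7 12.1]
-35 37 y [-6.8  5.9] x [10.7 12.1]
```

View pics/w10.png

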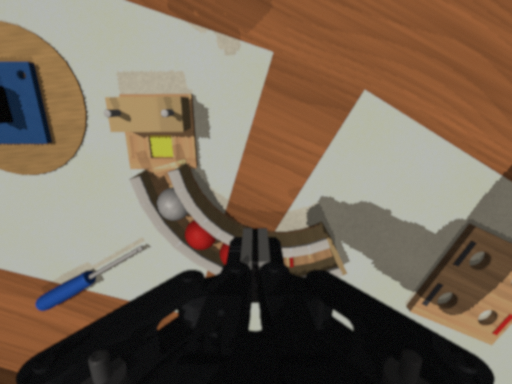

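View pics/t10.png

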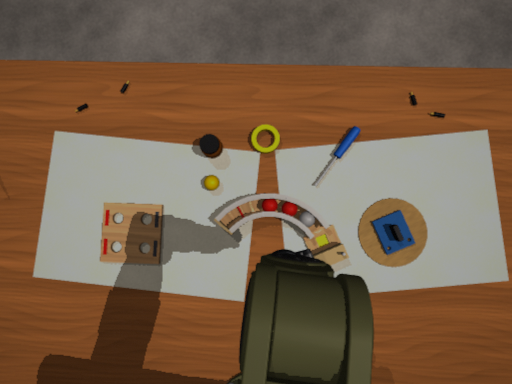

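```bash
python3 - <<'E'
from fit import *
c=cap('wrist'); np.save('c10.npy',c,allow_pickle=True); crop(c,90,80,220,230,5,'w11'); crop(c,260,210,370,290,7,'w12')
hsv=cv2.cvtColor(c['img'],cv2.COLOR_RGB2HSV)
m=(hsv[...,0]>22)&(hsv[...,0]<35)&(hsv[...,1]>180); m[:,300:]=0; m[:100]=0;m[200:]=0
a=np.argwhere(m); print(len(a),a.mean(0)[::-1]); print(px2w(c,*a.mean(0)[::-1],.006))
q=np.array([px2w(c,u,v,.006)[:2]*1000 for v,u in a],np.float32); print(cv2.minAreaRect(q))
E
```

```text
3 [  2.         106.33333333]
[ 0.5059679  -0.36650912  0.006     ]
((505.1664733886719, -366.2951354980469), (0.6577548980712891, 7.157862663269043), 67.44525146484375)
```

View pics/w11.png

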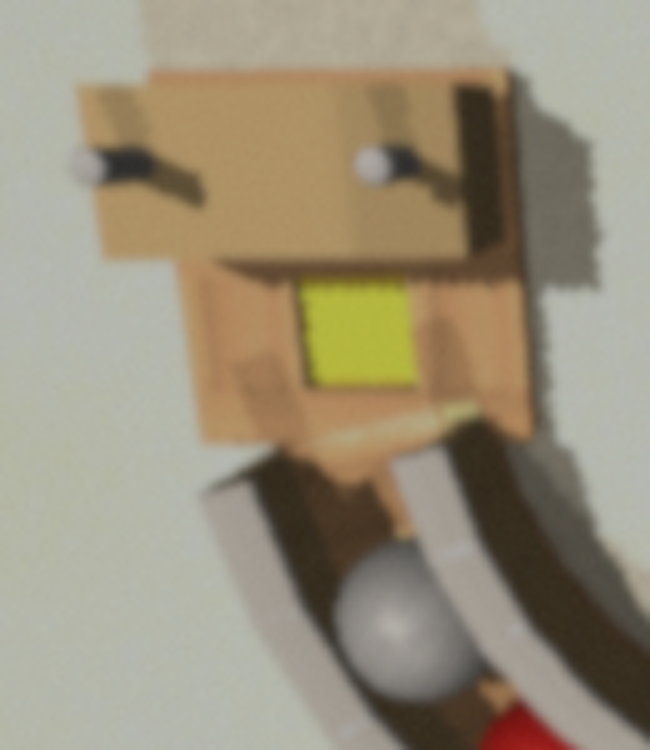

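View pics/w12.png

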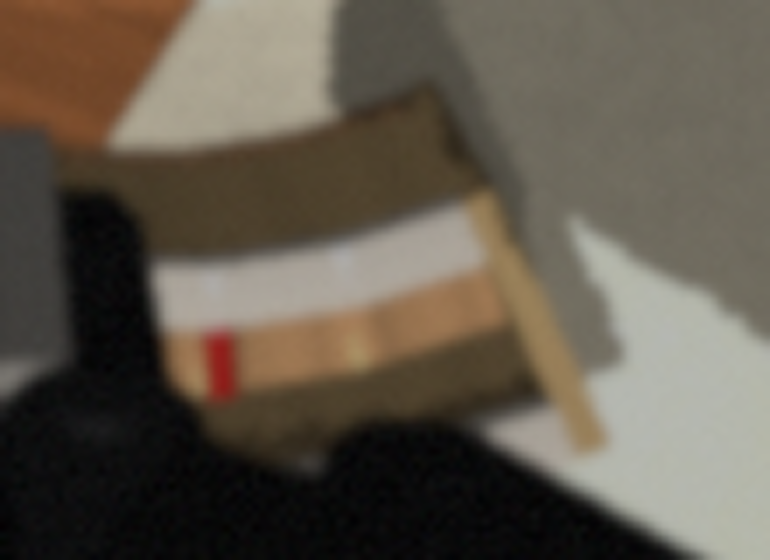

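```bash
cat > trk.py <<'E'
from fit import *
def solve(c,obs):
    """obs: list of (u,v,z,kind,...)  polar(r,b) or pin(+-1) """
    W=[px2w(c,o[0],o[1],o[2])[:2] for o in obs]
    def mod(p):
        o=p[:2]; a=p[2]; res=[]
        for w,k in zip(W,obs):
            if k[3]=='pol':
                t=a+np.radians(k[5]); m=o+k[4]*np.array([np.cos(t),np.sin(t)])
            else:
                t=a-np.radians(58); e=np.array([np.cos(t),np.sin(t)]); g=np.array([e[1],-e[0]])
                m=o+(.16+k[4])*e+p[3]*g
            res+=list(m-w)
        return np.array(res)
    r=least_squares(mod,[.403,-.02,-.13,.043],loss='soft_l1',f_scale=.002)
    return r.x,r.fun.reshape(-1,2)*1000
E
python3 - <<'E'
from trk import *
c=np.load('c10.npy',allow_pickle=True).item()
f=lambda x,y:(90+x/5,80+y/5)
g=lambda x,y:(260+x/7,210+y/7)
obs=[(*f(90,165),.075,'pin',.03),(*f(375,165),.075,'pin',-.03),(*f(360,332),.006,'pol',.16,-58),
(*f(258,478),.051,'pol',.1775,-47.97),(*f(395,460),.051,'pol',.1425,-47.97),(*g(490,262),.051,'pol',.1425,58)]
x,r=solve(c,obs); print(x[:2].round(4),np.degrees(x[2]),x[3]); print(r.round(1))
c=cap('top'); crop(c,200,180,360,280,5,'t12')
E
```

```text
[ 0.4037 -0.0176] -7.615201156498433 0.04487082596873543
[[ 0.   0.1]
 [-0.2  0.3]
 [-1.1  0.2]
 [ 1.8 -0.1]
 [-0.  -0.1]
 [-0.1 -0.4]]
```

View pics/t12.png

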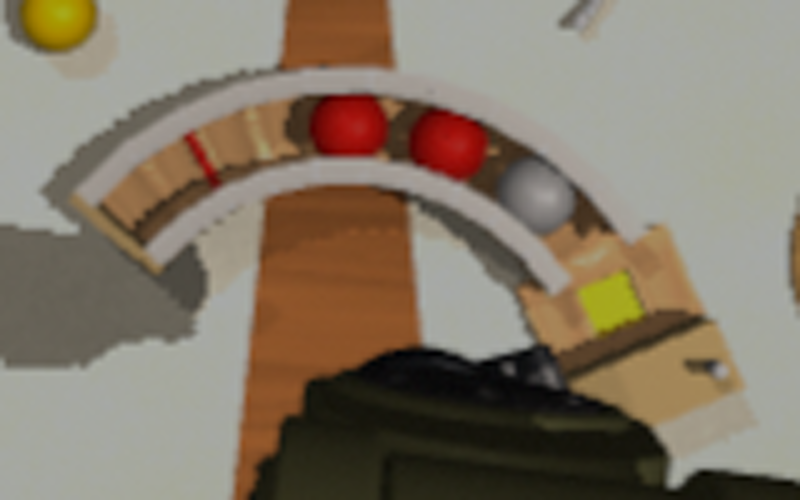

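```bash
cat >> trk.py <<'E'
O=np.array([.4037,-.0176]); A=-7.6
ZO=.034  # real tips sit this much above reported TCP z
def pol(b,r=.16):
    t=np.radians(A+b); return O+r*np.array([np.cos(t),np.sin(t)])
def gob(b,ztip,r=.16):
    "go to bearing with jaws radial"
    return go([*pol(b,r),ztip-ZO],A+b)
def rows(bs,ztip,r=.16,open_=0):
    o=robot.get_obs(); Rt=R.from_quat(o['tool_rot']); p0=np.array(o['tool_pos'])
    for b in bs:
        s=Rt.inv().apply(np.array([*pol(b,r),ztip-ZO])-p0)*1000
        a=np.radians(A+b); best=None
        for k in(0,np.pi):
            y=np.array([np.cos(a+k),np.sin(a+k),0]); z=np.array([0,0,-1.]); x=np.cross(y,z)
            t=np.degrees((Rt.inv()*R.from_matrix(np.stack([x,y,z],1))).as_rotvec())
            if best is None or np.linalg.norm(t)<np.linalg.norm(best): best=t
        print('b',b,s.round(1),best.round(1))
E
python3 - <<'E'
from trk import *
print(pol(30),pol(-58)); st(); gob(30,.15)
E
```

```text
[0.55162737 0.04337126] [ 0.46979671 -0.16330939]
t 13.6 p [ 0.439  -0.0414  0.1979] ft [-0.2 -0.4  0.2] w -0.0 j [-0.09  0.02 -0.41  1.15 -0.   -0.52]
[[-0.911, -0.412, -0.0], [-0.412, 0.911, -0.0], [0.0, 0.0, -1.0]]
shift [-137.6   30.9   81.9] turn [ 1.000e-02 -1.000e-02 -8.809e+01]
```

```bash
python3 -m crank '-14 3 5 0 0 -8.5 0; -28 6 10 0 0 -17 0; -42 9 15 0 0 -25.5 0; -56 12 20 0 0 -34 0; -70 16 30 0 0 -42.5 0; -84 20 40 0 0 -51 0; -100 24 50 0 0 -59.5 0; -115 28 60 0 0 -68 0; -130 31 70 0 0 -76.5 0; -138 31 82 0 0 -84 0'; python3 -m crank '0 0 0 0 0 -4 0; 0 0 0 0 0 -4 0;0 0 0 0 0 -4 0'; python3 - <<'E'
from trk import *
st(); gob(30,.08); c=cap('wrist','w13'); print(track(c,(.4037,-.0176))); print(w2px(c,[*pol(30),.051]),w2px(c,[*pol(30),.10]))
t=cap('top'); crop(t,200,180,360,280,5,'t13')
E
```

```text
time_s: 14.6
tool_pos: [0.5531, 0.0448, 0.1157]
tool_rot: [0.813, -0.583, 0.0, -0.0]
ft_force: [1.2, 0.8, 0.6]
width: 0.0002
time_s: 14.9
tool_pos: [0.5519, 0.0441, 0.116]
tool_rot: [0.83, -0.557, -0.0, 0.0]
ft_force: [0.1, -0.1, 0.3]
width: 0.0001
t 14.9 p [0.5519 0.0441 0.116 ] ft [ 0.1 -0.1  0.3] w 0.0001 j [ 0.08  0.27 -0.29  1.   -0.   -1.88]
[[0.379, -0.926, -0.0], [-0.926, -0.379, -0.0], [0.0, 0.0, -1.0]]
shift [ 0.6  0.5 70. ] turn [ 0.   -0.   -0.16]
(array([ 0.40472024, -0.01883628,  0.02267014]), 11020, array([0.12934701, 0.13666167, 0.15459422, 0.18215586, 0.19005964]), np.float64(0.005444673489021929))
[255.10897971 189.87522268] [255.22699937 210.13482143]
```

View pics/w13.png

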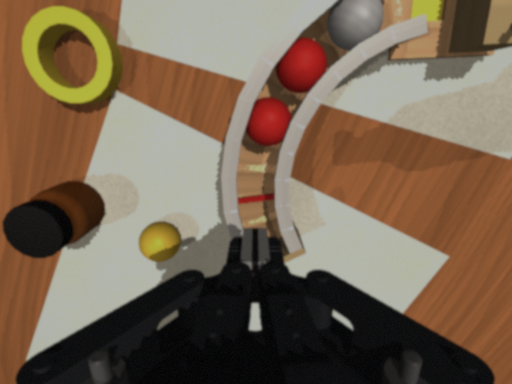

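```bash
python3 - <<'E'
from trk import *
c=cap('wrist'); im=c['img'].copy(); 
for b in range(-20,50,4):
    for r in (.1425,.1775):
        u,v=w2px(c,[*pol(b,r),.051]).round().astype(int)
        if 0<u<512 and 0<v<384: im[v,u]=(0,255,0)
c['img']=im; crop(c,190,90,330,260,5,'w14') 
E
```

```text
(no output)
```

View pics/w14.png

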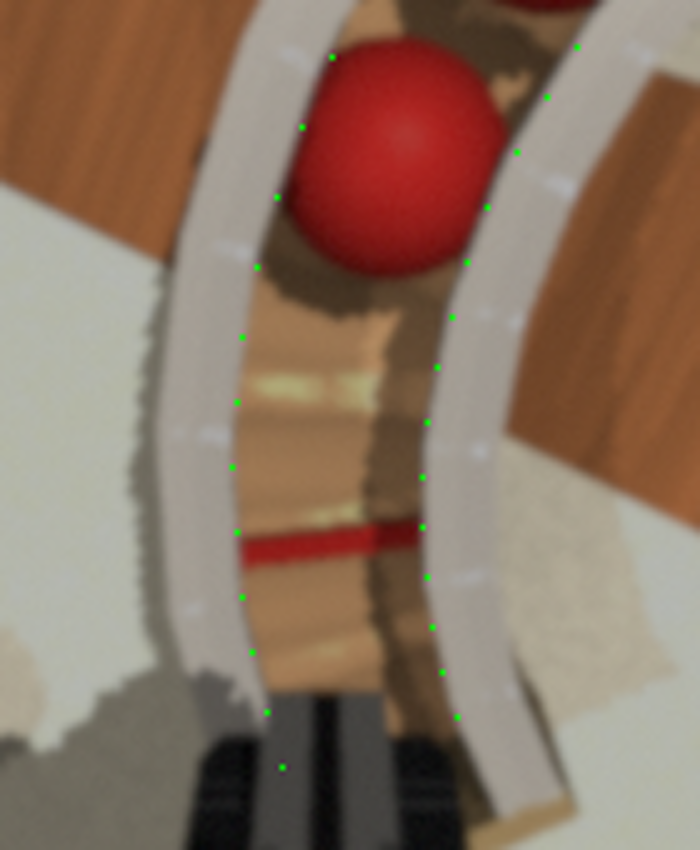

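```bash
python3 -m crank '0 0.5 30 0 0 0 0; 0 0.5 60 0 0 0 0; 0.5 0.5 80 0 0 0 0; 0.5 0.5 90 0 0 0 0; 0.5 0.5 100 0 0 0 0; 0.5 0.5 110 0 0 0 0; 0.5 0.5 118 0 0 0 0; 0.5 0.5 124 0 0 0 0; 0.5 0.5 124 0 0 0 0; 0.5 0.5 124 0 0 0 0'; python3 - <<'E'
from trk import *
st(); c=cap('wrist'); crop(c,160,90,360,250,4,'w15'); rows([25,20,15,10,5,0,-5,-10,-12,-14],.025)
E
```

```text
time_s: 16.05
tool_pos: [0.5517, 0.0438, -0.0078]
tool_rot: [0.831, -0.556, 0.0, -0.0]
ft_force: [0.4, -0.5, 0.0]
width: 0.0
t 16.05 p [ 0.5517  0.0438 -0.0078] ft [ 0.4 -0.5  0. ] w 0.0 j [ 0.08  0.4  -0.44  0.73 -0.   -1.88]
[[0.381, -0.925, 0.0], [-0.925, -0.381, 0.0], [0.0, -0.0, -1.0]]
b 25 [14.3  1.   1.4] [-0. -0.  5.]
b 20 [28.1  2.8  1.4] [-0. -0. 10.]
b 15 [41.7  5.8  1.4] [-0. -0. 15.]
b 10 [55.  10.   1.4] [-0. -0. 20.]
b 5 [67.9 15.4  1.4] [-0. -0. 25.]
b 0 [80.3 21.8  1.4] [-0.  0. 30.]
b -5 [92.1 29.3  1.4] [-0.  0. 35.]
b -10 [103.2  37.8   1.4] [-0.  0. 40.]
b -12 [107.4  41.4   1.4] [-0.  0. 42.]
b -14 [111.5  45.2   1.4] [-0.  0. 44.]
```

View pics/w15.png

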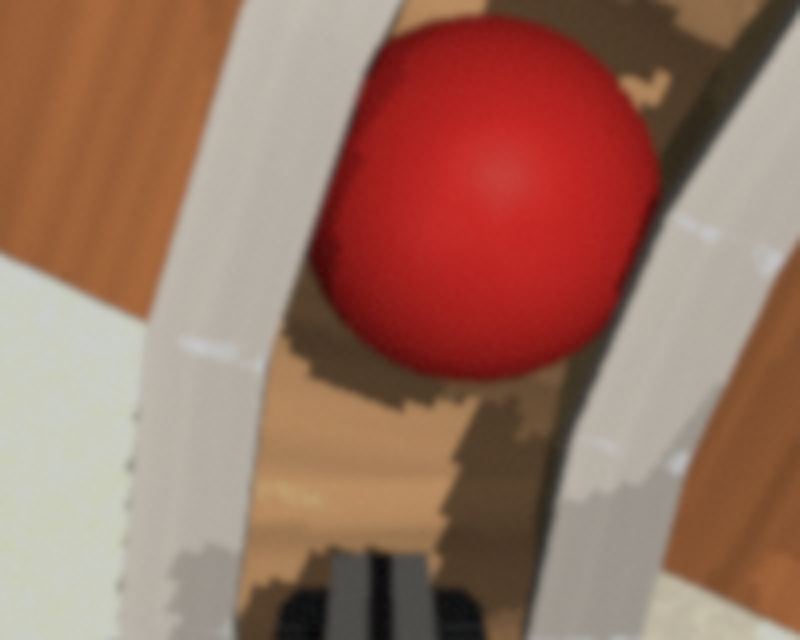

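```bash
python3 -m crank '7 0.4 0 0 0 2.5 0; 14 1 0 0 0 5 0; 21 2 0 0 0 7.5 0; 28 3 0 0 0 10 0; 35 4 0 0 0 12.5 0; 42 6 0 0 0 15 0; 48.5 8 0 0 0 17.5 0; 55 10 0 0 0 20 0; 61.5 12.5 0 0 0 22.5 0; 68 15.4 0 0 0 25 0'; python3 -m crank '0 0 0 0 0 0 0;0 0 0 0 0 0 0'; python3 - <<'E'
from trk import *
st(); c=cap('wrist','w16'); gob(5,.025); rows([2,0,-2,-4,-6,-8,-10,-12,-14],.025)
E
```

```text
time_s: 17.1
tool_pos: [0.5637, -0.0246, -0.0074]
tool_rot: [-0.69, 0.724, 0.0, 0.001]
ft_force: [-0.9, 2.5, 0.2]
width: -0.0001
time_s: 17.3
tool_pos: [0.5635, -0.025, -0.0076]
tool_rot: [-0.691, 0.723, -0.0, 0.0]
ft_force: [-0.3, 0.3, 0.5]
width: -0.0001
t 17.3 p [ 0.5635 -0.025  -0.0076] ft [-0.3  0.3  0.5] w -0.0001 j [-0.04  0.41 -0.41  0.74 -0.   -1.57]
[[-0.045, -0.999, 0.001], [-0.999, 0.045, -0.0], [0.0, -0.001, -1.0]]
shift [-0.  -0.1  1.3] turn [-0.03 -0.    0.02]
b 2 [8.3 0.1 1.3] [-0. -0.  3.]
b 0 [13.9  0.5  1.3] [-0. -0.  5.]
b -2 [19.5  1.1  1.3] [-0. -0.  7.]
b -4 [25.   1.9  1.3] [-0. -0.  9.]
b -6 [30.5  2.8  1.3] [-0.  0. 11.]
b -8 [36.   4.   1.3] [-0.  0. 13.]
b -10 [41.4  5.4  1.3] [-0.  0. 15.]
b -12 [46.7  6.9  1.3] [-0.  0. 17.]
b -14 [52.   8.6  1.3] [-0.  0. 19.]
```

View pics/w16.png

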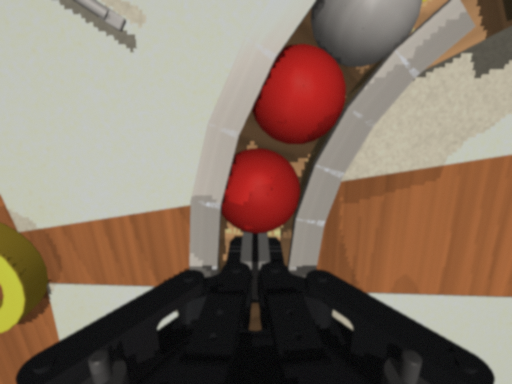

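```bash
python3 -m crank '5 0 0 0 0 1.8 0; 10 0.2 0 0 0 3.6 0; 15 0.6 0 0 0 5.4 0; 20 1.1 0 0 0 7.2 0; 25 1.9 0 0 0 9 0; 30 2.8 0 0 0 10.8 0; 34 3.6 0 0 0 12.3 0; 38 4.5 0 0 0 13.7 0; 42 5.5 0 0 0 15.2 0; 45 6.4 0 0 0 16.3 0'; python3 -m crank '0 0 0 0 0 0 0;0 0 0 0 0 0 0'; python3 - <<'E'
from trk import *
st(); c=cap('wrist','w17'); s=cap('side'); crop(s,230,130,350,250,5,'s17'); rows([-12,-13,-14,-15,-16],.025)
E
```

```text
time_s: 18.35
tool_pos: [0.5546, -0.0704, -0.008]
tool_rot: [-0.58, 0.814, -0.0, -0.0]
ft_force: [-0.1, 0.2, 0.1]
width: -0.0002
time_s: 18.55
tool_pos: [0.5546, -0.07, -0.0081]
tool_rot: [-0.581, 0.814, -0.0, -0.0]
ft_force: [0.5, 0.9, -0.7]
width: -0.0
t 18.55 p [ 0.5546 -0.07   -0.0081] ft [ 0.5  0.9 -0.7] w -0.0 j [-0.13  0.41 -0.43  0.74 -0.   -1.37]
[[-0.325, -0.946, -0.0], [-0.946, 0.325, -0.001], [0.001, 0.0, -1.0]]
b -12 [ 1.5 -0.3  0.9] [ 0.  -0.   0.7]
b -13 [ 4.3 -0.2  0.9] [ 0.  -0.   1.7]
b -14 [ 7.1 -0.1  0.9] [ 0.  -0.   2.7]
b -15 [9.9 0.  0.9] [ 0.  -0.   3.7]
b -16 [12.7  0.2  0.9] [ 0.  -0.   4.7]
```

View pics/w17.png

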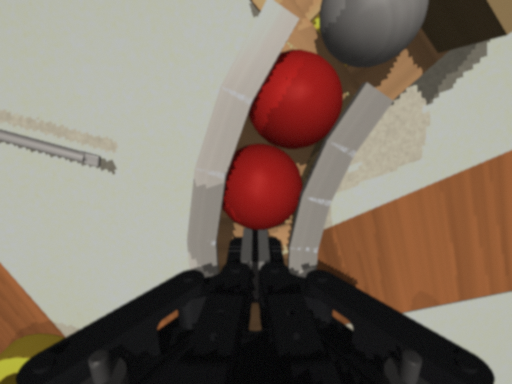

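View pics/s17.png

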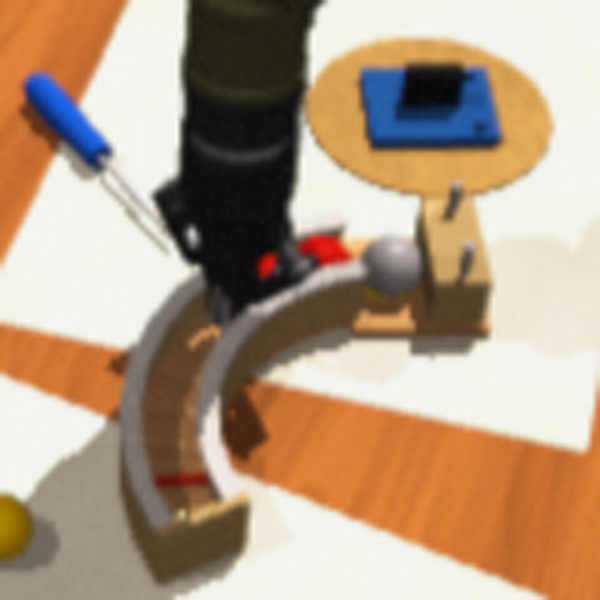

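```bash
cat >> trk.py <<'E'
def sphere(c,u,v,rad=14,rs=.022):
    P=cloud(c); uu,vv=np.meshgrid(np.arange(512),np.arange(384))
    m=(np.hypot(uu-u,vv-v)<rad)&(c['z_map']>0); q=P[m]; T=np.linalg.inv(c['view'])[:3,3]
    p0=np.median(q,0); p0=p0+(p0-T)/np.linalg.norm(p0-T)*.018
    r=least_squares(lambda x:np.linalg.norm(q-x,axis=1)-rs,p0,loss='soft_l1',f_scale=.001)
    d=r.x[:2]-O; return r.x.round(4),'brg',round(np.degrees(np.arctan2(d[1],d[0]))-A,1),'r',round(np.hypot(*d),4),'res',np.mean(abs(r.fun)).round(5)
E
python3 - <<'E'
from trk import *
c=cap('wrist'); print(sphere(c,372,25,20)); print(sphere(c,298,98,25)); print(sphere(c,262,185,25))
s=cap('side'); print(sphere(s,230+392/5,130+265/5,4))
t=cap('top','t17')
E
```

```text
(array([ 0.4693, -0.1636,  0.0277]), 'brg', np.float64(-58.2), 'r', np.float64(0.1601), 'res', np.float64(0.00056))
(array([ 0.5121, -0.1385,  0.0317]), 'brg', np.float64(-40.5), 'r', np.float64(0.1623), 'res', np.float64(0.00049))
(array([ 0.5407, -0.1044,  0.0316]), 'brg', np.float64(-24.7), 'r', np.float64(0.1622), 'res', np.float64(0.00044))
(array([ 0.4746, -0.1631,  0.0302]), 'brg', np.float64(-56.4), 'r', np.float64(0.1619), 'res', np.float64(0.00148))
```

```bash
python3 -m crank '0 0 -20 0 0 0 0; 0 0 -50 0 0 0 0; 0 0 -90 0 0 0 0; 0 0 -120 0 0 0 0.75; 0 0 -120 0 0 0 0.75;0 0 -120 0 0 0 0.75; 0 0 -120 0 0 0 0.75; 0 0 -120 0 0 0 0.75'; python3 - <<'E'
from trk import *
st(); c=cap('wrist','w18'); 
P=cloud(c)
Rt=R.from_quat(robot.get_obs()['tool_rot']).as_matrix(); p=np.array(robot.get_obs()['tool_pos'])
Q=(P-p)@Rt*1000
m=(c['z_map']>0)&(c['z_map']<.25)&(Q[...,2]<-25)
for z0 in range(-150,10,5):
    k=m&(abs(Q[...,2]-z0)<2.5)
    if k.sum()>5: print(z0,k.sum(),'y',np.percentile(Q[k][:,1],[1,50,99]).round(1),'x',np.percentile(Q[k][:,0],[1,50,99]).round(1))
s=cap('side','s18')
E
```

```text
time_s: 19.6
tool_pos: [0.5535, -0.0695, 0.1104]
tool_rot: [-0.581, 0.814, 0.001, -0.001]
ft_force: [-0.3, -0.4, 0.3]
width: 0.0642
t 19.6 p [ 0.5535 -0.0695  0.1104] ft [-0.3 -0.4  0.3] w 0.0642 j [-0.12  0.29 -0.29  1.   -0.   -1.37]
[[-0.324, -0.946, -0.003], [-0.946, 0.324, 0.0], [0.001, 0.003, -1.0]]
-130 1456 y [-22.1  -8.4  21.9] x [18.6 20.  21.3]
-125 2883 y [-63.2   0.8  63.3] x [10.4 17.3 20.8]
-120 5552 y [-65.5   0.3  65.4] x [ 5.3 12.2 18.6]
-115 5590 y [-65.3   0.1  65.1] x [-0.8 12.1 18.3]
-110 4929 y [-64.8  -0.5  64.6] x [-7.4 11.8 18.3]
-105 3444 y [-64.5   0.2  64.3] x [-10.9  12.1  18.2]
-100 2169 y [-64.1  22.8  64.2] x [-11.2  11.8  17.9]
-95 3512 y [-63.3  30.5  63.2] x [-10.9   1.6  13.3]
-90 3451 y [-63.  -30.1  62.9] x [-10.4   7.5  14.3]
-85 1256 y [-62.   31.6  61.9] x [ 6.7 12.3 14.4]
-80 479 y [-54.6  33.3  53.8] x [ 5.7 12.2 14.3]
-75 637 y [-39.8 -31.8  38.3] x [-4.9  8.1 12.4]
-70 534 y [-44.8  31.7  44.3] x [-9.7  7.7 12.2]
-65 551 y [-45.1 -31.8  45. ] x [-9.8  7.6 12. ]
-60 486 y [-45.4  31.6  45.2] x [-9.9  7.5 12.1]
-55 445 y [-45.2 -31.9  45.1] x [-9.4  7.6 12.1]
-50 395 y [-45.2 -31.9  44.7] x [-10.1   7.6  12.1]
-45 306 y [-43.6  31.7  43.9] x [-10.    7.5  12. ]
-40 155 y [-37.6  31.7  37.4] x [-9.8  2.4 11.5]
```

View pics/w18.png

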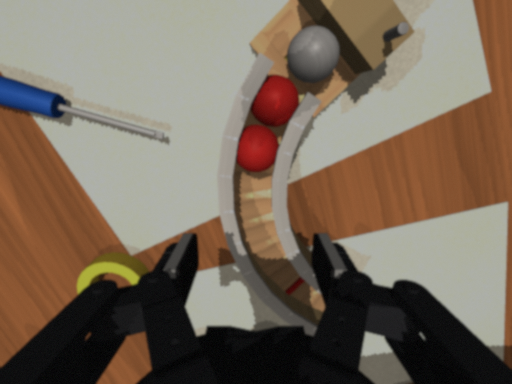

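View pics/s18.png

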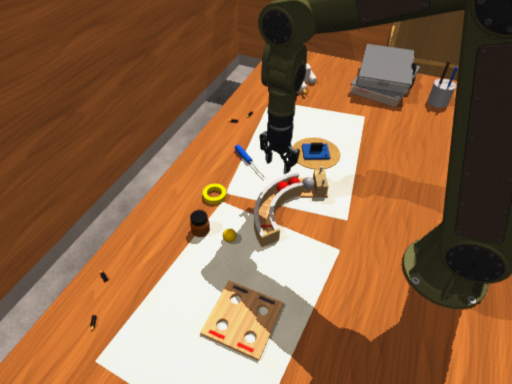

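```bash
python3 - <<'E'
from trk import *
gob(-58,.144)
E
```

```text
shift [116.   49.1   0.9] turn [ 0.1  -0.08 46.68]
```

```bash
python3 -m crank '20 8 0 0 0 8 0.68; 40 16 0 0 0 16 0.68; 62 24 0 0 0 24 0.68; 84 33 0 0 0 32 0.68; 104 42 0 0 0 40 0.68; 116 49 0 0 0 46.7 0.68; 116 49 0 0 0 46.7 0.68; 116 49 0 0 0 46.7 0.68; 116 49 0 0 0 46.7 0.68'; python3 - <<'E'
from trk import *
st(); c=cap('wrist','w19'); gob(-58,.0125+.0025)
E
```

```text
time_s: 20.6
tool_pos: [0.4713, -0.1631, 0.1118]
tool_rot: [-0.212, 0.977, 0.0, 0.0]
ft_force: [-0.2, 0.3, -0.2]
width: 0.0579
t 20.6 p [ 0.4713 -0.1631  0.1118] ft [-0.2  0.3 -0.2] w 0.0579 j [-0.33  0.18 -0.43  0.96  0.   -0.76]
[[-0.91, -0.415, 0.0], [-0.415, 0.91, 0.0], [-0.0, 0.0, -1.0]]
shift [  1.5   0.3 130.9] turn [0.01 0.01 0.1 ]
```

View pics/w19.png

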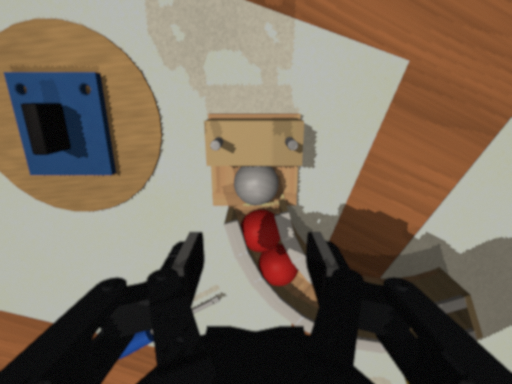

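```bash
python3 -m crank '1 0 30 0 0 0 0.68; 1.5 0 60 0 0 0 0.68; 1.5 0 78 0 0 0 0.68; 1.5 0 82 0 0 0 0.68; 1.5 0 82 0 0 0 0.68'; python3 - <<'E'
from trk import *
st(); c=cap('wrist'); crop(c,155,130,355,290,4,'w20'); x=sphere(c,257,215,15); print(x); go([x[0][0],x[0][1],-.023],A-58)
E
```

```text
time_s: 21.15
tool_pos: [0.4693, -0.1636, 0.0296]
tool_rot: [-0.212, 0.977, 0.0, -0.001]
ft_force: [-0.5, 1.2, -0.0]
width: 0.058
t 21.15 p [ 0.4693 -0.1636  0.0296] ft [-0.5  1.2 -0. ] w 0.058 j [-0.34  0.26 -0.53  0.78  0.   -0.76]
[[-0.91, -0.414, -0.001], [-0.414, 0.91, 0.0], [0.001, 0.001, -1.0]]
(array([ 0.4691, -0.1633,  0.0275]), 'brg', np.float64(-58.2), 'r', np.float64(0.1597), 'res', np.float64(0.00048))
shift [ 0.6  1.  53.5] turn [-0.01  0.02  0.03]
```

View pics/w20.png

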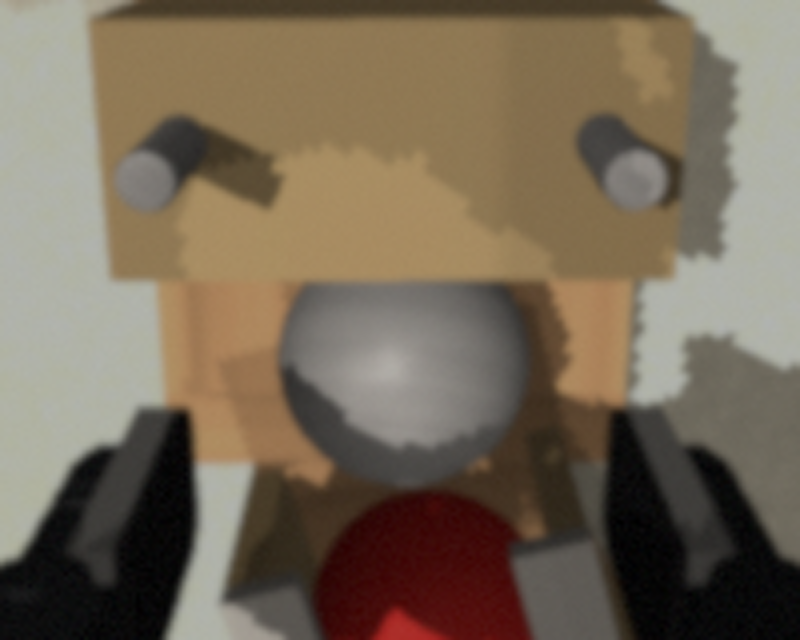

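```bash
python3 -m crank '0 0.7 15 0 0 0 0.68; 0.5 0.7 30 0 0 0 0.68; 0.5 0.7 40 0 0 0 0.68; 0.5 0.7 48 0 0 0 0.68; 0.5 0.7 52.5 0 0 0 0.68; 0.5 0.7 52.5 0 0 0 0.68' 40; python3 - <<'E'
from trk import *
st()
E
```

```text
time_s: 21.8
tool_pos: [0.4686, -0.1636, -0.0227]
tool_rot: [-0.211, 0.977, 0.0, -0.0]
ft_force: [0.2, -0.4, 0.4]
width: 0.0577
t 21.8 p [ 0.4686 -0.1636 -0.0227] ft [ 0.2 -0.4  0.4] w 0.0577 j [-0.34  0.33 -0.59  0.65 -0.   -0.76]
[[-0.911, -0.413, -0.0], [-0.413, 0.911, 0.0], [0.0, 0.0, -1.0]]
```

```bash
python3 -m crank '0 0 0 0 0 0 0.5; 0 0 0 0 0 0 0.3; 0 0 0 0 0 0 0.3; 0 0 0 0 0 0 0.3; 0 0 0 0 0 0 0.3; 0 0 0 0 0 0 0.3' 40; python3 - <<'E'
from trk import *
st(); c=cap('wrist'); crop(c,155,130,355,290,4,'w21')
E
```

```text
time_s: 22.4
tool_pos: [0.4694, -0.1642, -0.022]
tool_rot: [-0.211, 0.977, -0.001, 0.0]
ft_force: [0.4, -2.4, 6.2]
width: 0.0422
t 22.4 p [ 0.4694 -0.1642 -0.022 ] ft [ 0.4 -2.4  6.2] w 0.0422 j [-0.34  0.33 -0.59  0.65 -0.   -0.76]
[[-0.911, -0.413, 0.001], [-0.413, 0.911, -0.001], [-0.001, -0.001, -1.0]]
```

View pics/w21.png

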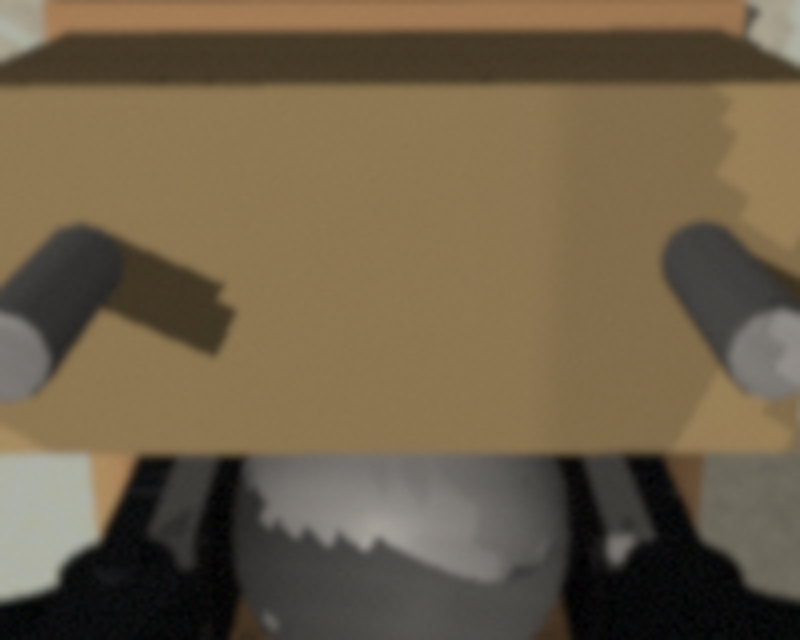

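```bash
python3 -m crank '0 0 0 0 0 0 0.3; 0 0 -3 0 0 0 0.3; 0 0 -8 0 0 0 0.3; 0 0 -15 0 0 0 0.3; 0 0 -25 0 0 0 0.3; 0 0 -40 0 0 0 0.3; 0 0 -60 0 0 0 0.3; 0 0 -80 0 0 0 0.3; 0 0 -100 0 0 0 0.3; 0 0 -120 0 0 0 0.3' 50; python3 - <<'E'
from trk import *
st(); c=cap('wrist','w22'); t=cap('top'); print(tray(t)); np.save('ttray.npy',t,allow_pickle=True); crop(t,90,190,175,275,7,'t22'); s=cap('side','s22')
E
```

```text
time_s: 23.45
tool_pos: [0.4682, -0.1635, 0.0989]
tool_rot: [-0.211, 0.977, 0.0, -0.0]
ft_force: [0.5, 0.3, -2.6]
width: 0.0417
t 23.45 p [ 0.4682 -0.1635  0.0989] ft [ 0.5  0.3 -2.6] w 0.0417 j [-0.34  0.19 -0.45  0.93 -0.   -0.76]
[[-0.911, -0.413, -0.0], [-0.413, 0.911, 0.0], [0.0, 0.0, -1.0]]
((476.2059020996094, 367.29840087890625), (166.9862823486328, 164.8218536376953), 89.53351593017578)
```

View pics/w22.png

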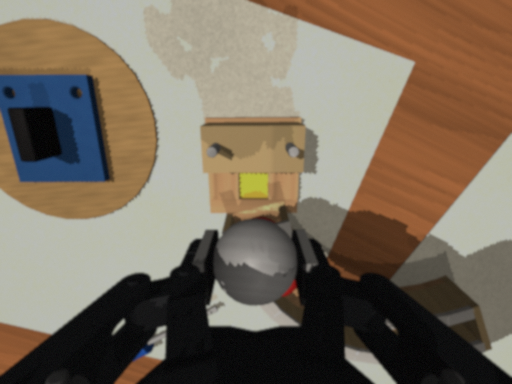

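View pics/s22.png

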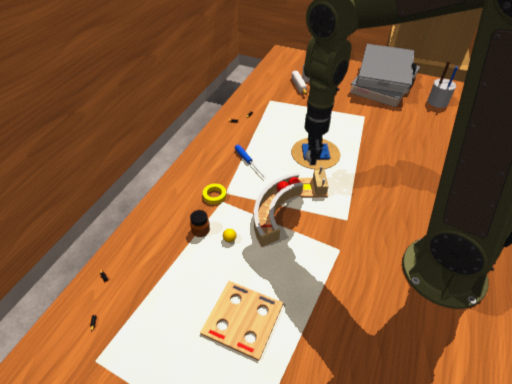

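```bash
python3 - <<'E'
from trk import *
go([.515,.327,.12])
E
```

```text
shift [-243.9  428.6  -21.5] turn [0. 0. 0.]
```

```bash
python3 -m crank '-12 21 -10 0 0 0 0.3; -34 60 -21 0 0 0 0.3; -58 102 -21 0 0 0 0.3; -82 144 -21 0 0 0 0.3; -106 186 -21 0 0 0 0.3; -130 228 -21 0 0 0 0.3; -154 270 -21 0 0 0 0.3; -178 312 -21 0 0 0 0.3; -202 354 -21 0 0 0 0.3; -224 393 -21 0 0 0 0.3'; python3 -m crank '-15 27 0 0 0 0 0.3; -20 36 0 0 0 0 0.3; -20 36 0 0 0 0 0.3; -20 36 0 0 0 0 0.3; -20 36 0 0 0 0 0.3';  python3 - <<'E'
from trk import *
st(); c=cap('wrist','w23'); np.save('c23.npy',c,allow_pickle=True)
E
```

```text
time_s: 24.6
tool_pos: [0.5094, 0.2886, 0.1169]
tool_rot: [-0.211, 0.977, -0.0, -0.001]
ft_force: [0.9, 0.1, -2.4]
width: 0.0415
time_s: 25.1
tool_pos: [0.5135, 0.3261, 0.1181]
tool_rot: [-0.21, 0.978, -0.0, -0.001]
ft_force: [-0.4, -0.5, -1.9]
width: 0.0418
t 25.1 p [0.5135 0.3261 0.1181] ft [-0.4 -0.5 -1.9] w 0.0418 j [ 0.57  0.37 -0.15  1.05 -0.    0.14]
[[-0.912, -0.411, -0.001], [-0.411, 0.912, -0.001], [0.001, -0.001, -1.0]]
```

View pics/w23.png

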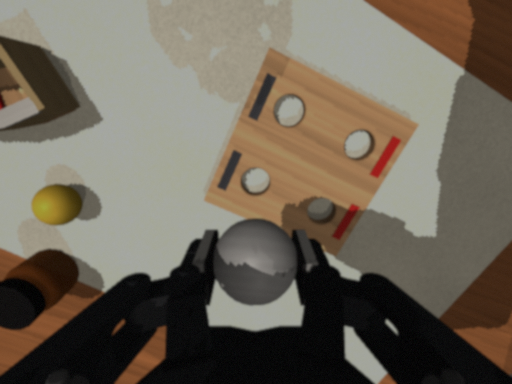

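```bash
cat >> trk.py <<'E'
def tray2(c):
    "tray outline from any camera -> centre, yaw, holes (by side with red bars)"
    P=cloud(c); hsv=cv2.cvtColor(c['img'],cv2.COLOR_RGB2HSV)
    m=(abs(P[...,2]-.014)<.005)&(P[...,1]>.2)&(hsv[...,1]>50)&(P[...,1]<.52)
    m=cv2.morphologyEx(m.astype(np.uint8),cv2.MORPH_CLOSE,np.ones((3,3)))
    m=cv2.morphologyEx(m,cv2.MORPH_OPEN,np.ones((3,3)))
    n,l,s,_=cv2.connectedComponentsWithStats(m); k=1+np.argmax(s[1:,4])
    cs,_=cv2.findContours((l==k).astype(np.uint8),cv2.RETR_EXTERNAL,cv2.CHAIN_APPROX_NONE)
    q=np.array([px2w(c,u,v,.014)[:2] for u,v in cs[0][:,0]],np.float32)
    r=cv2.minAreaRect(q*1000); red=((hsv[...,0]<8)|(hsv[...,0]>172))&(hsv[...,1]>150)&(l>=0)&(abs(P[...,2]-.014)<.005)&(P[...,1]>.2)
    rc=P[red][:,:2].mean(0)*1000; a=r[2]%90
    ce=np.array(r[0]); th=min([a,a-90],key=abs)
    return ce.round(1),np.round(r[1],1),round(th,2),rc.round(1)
def holes(c,px,z=.0138):
    out=[]
    g=cv2.cvtColor(c['img'],cv2.COLOR_RGB2HSV)
    for u,v in px:
        u0,v0=int(u)-26,int(v)-26; s=g[max(v0,0):v0+52,u0:u0+52,1]
        m=(s<70).astype(np.uint8); n,l,st_,_=cv2.connectedComponentsWithStats(m)
        k=l[int(v)-max(v0,0),26]
        cs,_=cv2.findContours((l==k).astype(np.uint8),cv2.RETR_EXTERNAL,cv2.CHAIN_APPROX_NONE)
        e=cv2.fitEllipse(cs[0]); out.append((px2w(c,e[0][0]+u0,e[0][1]+max(v0,0),z).round(4),np.round(e[1],1)))
    return out
E
python3 - <<'E'
from trk import *
c=np.load('c23.npy',allow_pickle=True).item(); print(tray2(c)); print(holes(c,[(290,111),(359,145),(255,180)]))
t=np.load('ttray.npy',allow_pickle=True).item(); print(tray2(t)); 
crop(c,190,40,430,260,3,'w24')
E
```

```text
(array([476.1, 367.3]), array([164.9, 164.9]), -0.54, array([471.9, 437.6]))
[(array([0.4358, 0.3274, 0.0138]), array([28.1, 30.8])), (array([0.4366, 0.4053, 0.0138]), array([23.3, 29.4])), (array([0.514 , 0.3268, 0.0138]), array([24.2, 26.5]))]
(array([476.2, 367.3]), array([167. , 164.9]), -0.47, array([476.2, 439.7]))
```

View pics/w24.png

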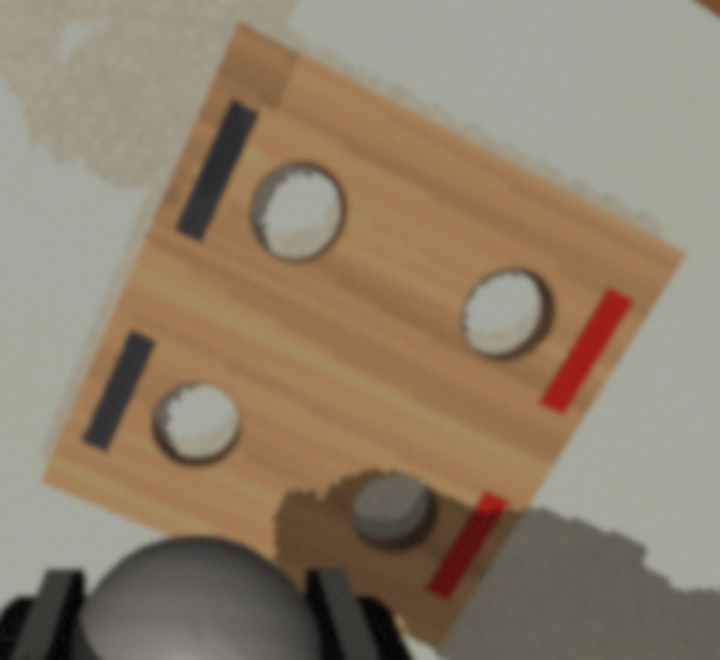

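```bash
cat >> trk.py <<'E'
H={'s0':(.5158,.3270),'s1':(.4358,.3277),'r0':(.5165,.4070),'r1':(.4365,.4077)}
E
python3 - <<'E'
from trk import *
c=cap('wrist'); x=sphere(c,256,262,28)[0]; o=robot.get_obs(); st(); print(x,x-o['tool_pos'])
d=np.array([*H['s0'],.0345])-x; print(d, 'tool',R.from_quat(o['tool_rot']).inv().apply(d)*1000)
E
```

```text
t 25.2 p [0.5139 0.3264 0.1185] ft [ 0.4 -0.  -2.7] w 0.042 j [ 0.57  0.37 -0.15  1.05 -0.    0.14]
[[-0.912, -0.411, -0.0], [-0.411, 0.912, -0.0], [0.0, -0.0, -1.0]]
[0.5143 0.326  0.1675] [ 0.00041456 -0.00036515  0.04899521]
[ 0.0015  0.001  -0.133 ] tool [ -1.82535315   0.32970116 132.99928339]
```

```bash
python3 -m crank '-1.8 0.3 30 0 0 0 0.3; -1.8 0.3 70 0 0 0 0.3; -1.8 0.3 100 0 0 0 0.3; -1.8 0.3 115 0 0 0 0.3; -1.8 0.3 124 0 0 0 0.3; -1.8 0.3 130 0 0 0 0.3; -1.8 0.3 133 0 0 0 0.3; -1.8 0.3 134 0 0 0 0.3; -1.8 0.3 134 0 0 0 0.3'; python3 - <<'E'
from trk import *
st()
E
```

```text
time_s: 26.1
tool_pos: [0.516, 0.3291, -0.0147]
tool_rot: [-0.211, 0.977, 0.0, 0.001]
ft_force: [0.7, -0.3, -3.1]
width: 0.0416
t 26.1 p [ 0.516   0.3291 -0.0147] ft [ 0.7 -0.3 -3.1] w 0.0416 j [ 0.57  0.5  -0.3   0.78 -0.    0.14]
[[-0.911, -0.413, 0.001], [-0.413, 0.911, 0.001], [-0.001, 0.0, -1.0]]
```

```bash
python3 -m crank '0 0 1 0 0 0 0.3;0 0 1 0 0 0 0.3'; python3 - <<'E'
from trk import *
st(); go([.5154,.3274,-.016])
E
```

```text
time_s: 26.3
tool_pos: [0.5156, 0.329, -0.0161]
tool_rot: [-0.211, 0.977, 0.0, 0.0]
ft_force: [-0.2, -0.2, -3.2]
width: 0.0415
t 26.3 p [ 0.5156  0.329  -0.0161] ft [-0.2 -0.2 -3.2] w 0.0415 j [ 0.57  0.5  -0.3   0.77 -0.    0.14]
[[-0.911, -0.413, 0.001], [-0.413, 0.911, 0.0], [-0.001, 0.0, -1.0]]
shift [ 0.9 -1.4 -0.1] turn [0. 0. 0.]
```

```bash
python3 -m crank '1 -1.4 0.5 0 0 0 0.3; 1 -1.4 0.5 0 0 0 0.3; 1 -1.4 0.5 0 0 0 0.5; 1 -1.4 0.5 0 0 0 0.55; 1 -1.4 0.5 0 0 0 0.6; 1 -1.4 0.5 0 0 0 0.65; 1 -1.4 0.5 0 0 0 0.68; 1 -1.4 -20 0 0 0 0.68; 1 -1.4 -60 0 0 0 0.68; 1 -1.4 -100 0 0 0 0.68'; python3 -m crank '0 0 -20 0 0 0 0.3; 0 0 -20 0 0 0 0.3'; python3 - <<'E'
from trk import *
st(); c=cap('wrist','w25'); t=cap('top','t25'); print(tray2(t))
E
```

```text
time_s: 27.3
tool_pos: [0.5142, 0.3266, 0.0839]
tool_rot: [-0.211, 0.977, -0.0, -0.001]
ft_force: [1.3, 0.6, 0.8]
width: 0.0577
time_s: 27.5
tool_pos: [0.5175, 0.3288, 0.1076]
tool_rot: [-0.211, 0.977, 0.001, 0.003]
ft_force: [0.9, 0.8, -1.2]
width: 0.0298
t 27.5 p [0.5175 0.3288 0.1076] ft [ 0.9  0.8 -1.2] w 0.0298 j [ 0.57  0.38 -0.17  1.02  0.    0.14]
[[-0.911, -0.413, 0.006], [-0.413, 0.911, 0.004], [-0.007, 0.001, -1.0]]
(array([476.2, 367.5]), array([166.4, 164.9]), -0.52, array([436.4, 439.8]))
```

View pics/w25.png

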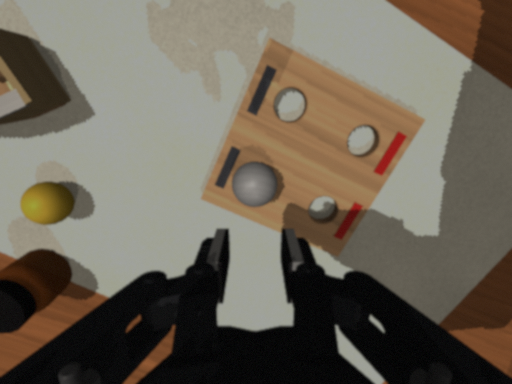

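View pics/t25.png

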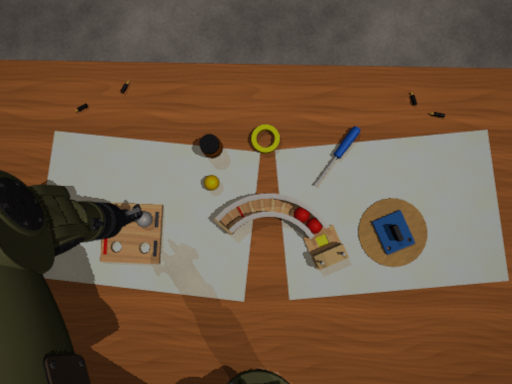

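```bash
python3 - <<'E'
from trk import *
c=cap('wrist'); print(sphere(c,256,184,17)); st(); gob(-5,.144)
E
```

```text
(array([0.5159, 0.3271, 0.0288]), 'brg', np.float64(79.6), 'r', np.float64(0.3625), 'res', np.float64(0.00045))
t 27.65 p [0.5144 0.3267 0.1025] ft [0.5 0.1 0.4] w 0.0257 j [ 0.57  0.38 -0.17  1.01 -0.    0.14]
[[-0.911, -0.413, -0.001], [-0.413, 0.911, -0.001], [0.001, -0.0, -1.0]]
shift [ 115.1 -364.2   -7.3] turn [ 2.000e-02 -7.000e-02 -5.303e+01]
```

```bash
python3 -m crank '8 -26 -10 0 0 -4 0; 20 -64 -20 0 0 -10 0; 32 -102 -20 0 0 -16 0; 44 -140 -20 0 0 -22 0; 56 -178 -20 0 0 -28 0; 68 -216 -20 0 0 -34 0; 80 -254 -20 0 0 -40 0; 92 -292 -20 0 0 -46 0; 104 -330 -15 0 0 -51 0; 115 -364 -7 0 0 -53 0'; python3 -m crank '0 0 0 0 0 0 0;0 0 0 0 0 0 0;0 0 0 0 0 0 0'; python3 - <<'E'
from trk import *
st(); gob(-5,.025); c=cap('wrist','w26'); im=c['img'].copy(); 
for b in range(-48,30,4):
    for r in (.1425,.1775):
        u,v=w2px(c,[*pol(b,r),.051]).round().astype(int)
        if 0<u<512 and 0<v<384: im[v,u]=(0,255,0)
c['img']=im; crop(c,190,60,390,250,3,'w26')
E
```

```text
time_s: 28.65
tool_pos: [0.5597, -0.0537, 0.1089]
tool_rot: [-0.626, 0.78, 0.001, -0.001]
ft_force: [0.8, 0.8, -1.3]
width: 0.0
time_s: 28.95
tool_pos: [0.5597, -0.051, 0.1096]
tool_rot: [-0.625, 0.78, 0.001, -0.001]
ft_force: [0.6, 1.2, 0.4]
width: 0.0002
t 28.95 p [ 0.5597 -0.051   0.1096] ft [0.6 1.2 0.4] w 0.0002 j [-0.09  0.3  -0.28  0.99  0.   -1.44]
[[-0.218, -0.976, -0.002], [-0.976, 0.218, 0.001], [-0.0, 0.002, -1.0]]
shift [  1.4  -0.7 118.6] turn [ 0.11  0.01 -0.  ]
```

View pics/w26.png

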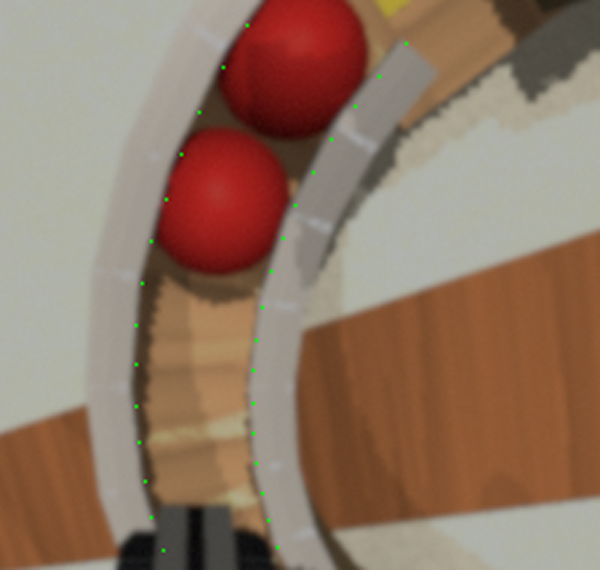

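```bash
python3 -m crank '0 -0.5 30 0 0 0 0; 0 -0.5 60 0 0 0 0; 0 -0.5 80 0 0 0 0; 0 -0.5 92 0 0 0 0; 0 -0.5 104 0 0 0 0; 0 -0.5 113 0 0 0 0; 0 -0.5 118 0 0 0 0; 0 -0.5 118 0 0 0 0; 0 -0.5 118 0 0 0 0'; python3 - <<'E'
from trk import *
st(); rows([-8,-12,-15,-18,-20,-22,-24,-26,-28,-29,-30],.025)
E
```

```text
time_s: 29.9
tool_pos: [0.5615, -0.0521, -0.007]
tool_rot: [-0.625, 0.781, -0.0, 0.0]
ft_force: [-0.1, -0.6, 0.2]
width: 0.0003
t 29.9 p [ 0.5615 -0.0521 -0.007 ] ft [-0.1 -0.6  0.2] w 0.0003 j [-0.09  0.41 -0.41  0.74 -0.   -1.44]
[[-0.219, -0.976, 0.001], [-0.976, 0.219, -0.0], [-0.0, -0.001, -1.0]]
b -8 [9.1 1.7 2. ] [-0.  0.  3.]
b -12 [20.3  2.7  2. ] [-0.  0.  7.]
b -15 [28.5  3.9  2. ] [-0.  0. 10.]
b -18 [36.8  5.6  2. ] [-0.  0. 13.]
b -20 [42.2  6.9  2. ] [-0.  0. 15.]
b -22 [47.5  8.4  2. ] [-0.  0. 17.]
b -24 [52.9 10.2  2. ] [-0.  0. 19.]
b -26 [58.1 12.1  2. ] [-0.  0. 21.]
b -28 [63.3 14.2  2. ] [-0.  0. 23.]
b -29 [65.8 15.3  2. ] [-0.  0. 24.]
b -30 [68.4 16.4  2. ] [-0.  0. 25.]
```

```bash
python3 -m crank '7 1.5 0 0 0 2.3 0; 14 2.1 0 0 0 4.7 0; 20.3 2.7 0 0 0 7 0; 26 3.5 0 0 0 9 0; 32 4.6 0 0 0 11.3 0; 37 5.6 0 0 0 13 0; 42.2 6.9 0 0 0 15 0; 47.5 8.4 0 0 0 17 0; 53 10.2 0 0 0 19 0; 58 12.1 0 0 0 21 0'; python3 -m crank '2 0.3 0 0 0 0.9 0; 4 0.7 0 0 0 1.7 0;4 0.7 0 0 0 1.7 0;4 0.7 0 0 0 1.7 0'; python3 - <<'E'
from trk import *
st(); c=cap('wrist','w27'); rows([-28,-29,-30,-31,-32],.025)
E
```

```text
time_s: 30.9
tool_pos: [0.5361, -0.1064, -0.0076]
tool_rot: [-0.471, 0.882, -0.0, -0.0]
ft_force: [0.6, -0.4, 0.4]
width: -0.0002
time_s: 31.3
tool_pos: [0.5337, -0.1088, -0.0075]
tool_rot: [-0.459, 0.888, 0.0, 0.0]
ft_force: [0.2, -0.9, 0.6]
width: 0.0001
t 31.3 p [ 0.5337 -0.1088 -0.0075] ft [ 0.2 -0.9  0.6] w 0.0001 j [-0.2   0.38 -0.46  0.73  0.   -1.16]
[[-0.578, -0.816, 0.0], [-0.816, 0.578, 0.0], [-0.0, 0.0, -1.0]]
b -28 [ 1.6 -1.1  1.5] [-0.   0.   0.3]
b -29 [ 4.4 -1.1  1.5] [-0.   0.   1.3]
b -30 [ 7.2 -1.   1.5] [-0.   0.   2.3]
b -31 [10.  -0.8  1.5] [-0.   0.   3.3]
b -32 [12.7 -0.6  1.5] [-0.   0.   4.3]
```

View pics/w27.png

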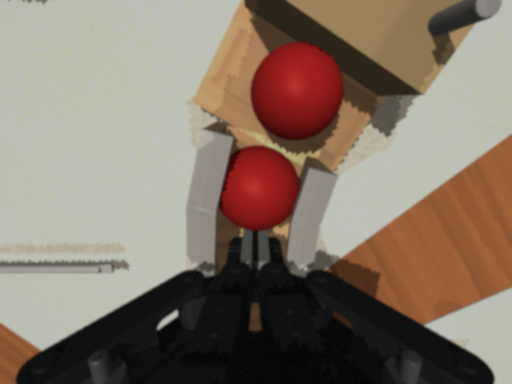

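```bash
python3 - <<'E'
from trk import *
c=cap('wrist'); print(sphere(c,298,90,25)); print(sphere(c,260,187,25))
E
```

```text
(array([ 0.4704, -0.1646,  0.0277]), 'brg', np.float64(-58.0), 'r', np.float64(0.1615), 'res', np.float64(0.00049))
(array([ 0.5123, -0.1377,  0.0317]), 'brg', np.float64(-40.3), 'r', np.float64(0.1619), 'res', np.float64(0.00045))
```

```bash
python3 -m crank '0 0 -20 0 0 0 0; 0 0 -50 0 0 0 0; 0 0 -85 0 0 0 0; 0 0 -110 0 0 0 0.68; 0 0 -110 0 0 0 0.68; 0 0 -110 0 0 0 0.68'; python3 - <<'E'
from trk import *
st(); gob(-58,.065)
E
```

```text
time_s: 32.0
tool_pos: [0.5342, -0.1089, 0.1028]
tool_rot: [-0.459, 0.888, -0.0, 0.001]
ft_force: [0.0, 0.5, -0.6]
width: 0.043
t 32.0 p [ 0.5342 -0.1089  0.1028] ft [ 0.   0.5 -0.6] w 0.043 j [-0.2   0.27 -0.33  0.97  0.   -1.16]
[[-0.578, -0.816, 0.001], [-0.816, 0.578, -0.0], [-0.001, -0.001, -1.0]]
shift [81.7 21.2 71.8] turn [-0.06  0.05 30.29]
```

```bash
python3 -m crank '18 4 0 0 0 7 0.68; 40 8 0 0 0 15 0.68; 62 14 0 0 0 23 0.68; 82 21 0 0 0 30.3 0.68; 82 21 25 0 0 30.3 0.68; 82 21 50 0 0 30.3 0.68; 82 21 68 0 0 30.3 0.68; 82 21 72 0 0 30.3 0.68; 82 21 72 0 0 30.3 0.68; 82 21 72 0 0 30.3 0.68'; python3 - <<'E'
from trk import *
st(); c=cap('wrist'); crop(c,155,130,355,290,4,'w28'); x=sphere(c,257,215,15); print(x); go([x[0][0],x[0][1],-.0195],A-58)
E
```

```text
time_s: 33.0
tool_pos: [0.4694, -0.1637, 0.0307]
tool_rot: [-0.211, 0.977, -0.0, 0.0]
ft_force: [1.4, -0.1, 1.0]
width: 0.0583
t 33.0 p [ 0.4694 -0.1637  0.0307] ft [ 1.4 -0.1  1. ] w 0.0583 j [-0.34  0.26 -0.53  0.78 -0.   -0.76]
[[-0.911, -0.413, 0.0], [-0.413, 0.911, -0.0], [-0.0, -0.0, -1.0]]
(array([ 0.4704, -0.1648,  0.0276]), 'brg', np.float64(-58.0), 'r', np.float64(0.1616), 'res', np.float64(0.00047))
shift [-0.1 -1.1 50.6] turn [-0.04  0.04 -0.02]
```

View pics/w28.png

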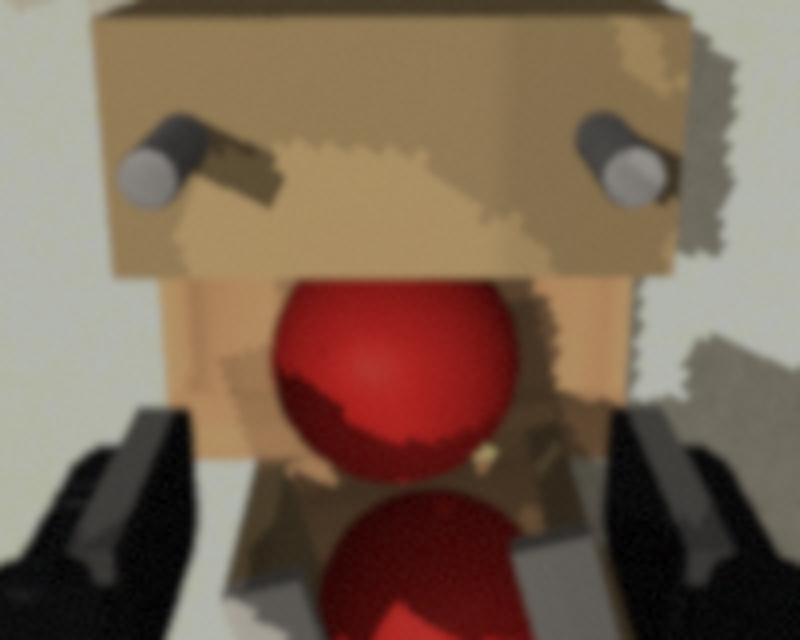

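```bash
python3 -m crank '0 -0.8 18 0 0 0 0.68; 0 -0.8 34 0 0 0 0.68; 0 -0.8 45 0 0 0 0.68; 0 -0.8 50.5 0 0 0 0.68; 0 -0.8 50.5 0 0 0 0.68; 0 -0.8 50.5 0 0 0 0.5; 0 -0.8 50.5 0 0 0 0.3; 0 -0.8 50.5 0 0 0 0.3; 0 -0.8 50.5 0 0 0 0.3; 0 -0.8 50.5 0 0 0 0.3' 40; python3 -m crank '0 0 0 0 0 0 0.3; 0 0 0 0 0 0 0.3; 0 0 -3 0 0 0 0.3; 0 0 -9 0 0 0 0.3; 0 0 -20 0 0 0 0.3; 0 0 -40 0 0 0 0.3; 0 0 -65 0 0 0 0.3; 0 0 -90 0 0 0 0.3; 0 0 -115 0 0 0 0.3;0 0 -135 0 0 0 0.3' 45; python3 - <<'E'
from trk import *
st(); c=cap('wrist','w29'); t=cap('top','t29'); print(tray2(t)); go([.5165,.405,.12])
E
```

```text
time_s: 34.05
tool_pos: [0.4702, -0.1646, -0.0193]
tool_rot: [-0.211, 0.977, -0.0, 0.001]
ft_force: [-1.6, 0.6, 6.0]
width: 0.0421
time_s: 35.05
tool_pos: [0.4698, -0.1645, 0.1173]
tool_rot: [-0.211, 0.977, -0.0, 0.001]
ft_force: [0.6, 0.5, -0.8]
width: 0.042
t 35.05 p [ 0.4698 -0.1645  0.1173] ft [ 0.6  0.5 -0.8] w 0.042 j [-0.34  0.17 -0.42  0.97 -0.   -0.76]
[[-0.911, -0.413, 0.001], [-0.413, 0.911, -0.001], [-0.001, -0.001, -1.0]]
(array([476.2, 367.5]), array([166.5, 164.9]), -0.47, array([475.2, 439.5]))
shift [-276.   500.9   -2.4] turn [0. 0. 0.]
```

View pics/w29.png

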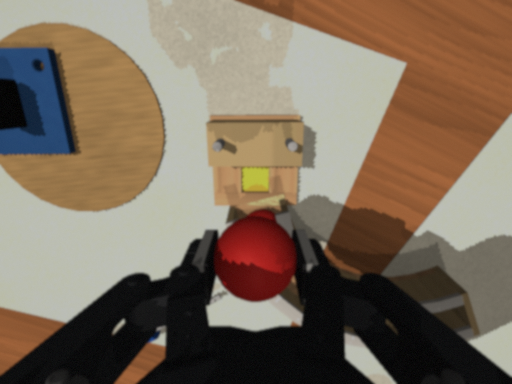

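View pics/t29.png

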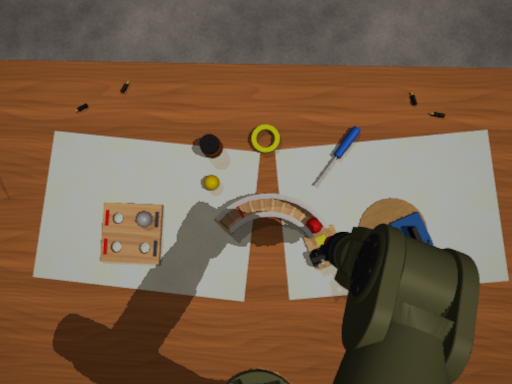

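The plate has been knocked about 5 cm off the middle of the board: top view (412,227) against (393,232) before. I'll place this ball, then put the plate back.

```bash
python3 -m crank '-14 25 -5 0 0 0 0.3; -38 70 -5 0 0 0 0.3; -62 112 -5 0 0 0 0.3; -86 155 -5 0 0 0 0.3; -110 198 -5 0 0 0 0.3; -134 241 -5 0 0 0 0.3; -158 284 -5 0 0 0 0.3; -182 327 -5 0 0 0 0.3; -206 370 -5 0 0 0 0.3; -230 413 -5 0 0 0 0.3'; python3 -m crank '-24 43 0 0 0 0 0.3; -42 80 0 0 0 0 0.3; -46 88 0 0 0 0 0.3; -46 88 0 0 0 0 0.3; -46 88 0 0 0 0 0.3; -46 88 0 0 0 0 0.3';  python3 - <<'E'
from trk import *
c=cap('wrist','w30'); c=cap('wrist'); x=sphere(c,256,262,26); print(x); x=x[0]; o=robot.get_obs(); st(); print(x-o['tool_pos']); print(tray2(c)); t=cap('top'); print(tray2(t))
d=np.array([*H['r0'],.033])-x; print('tool',R.from_quat(o['tool_rot']).inv().apply(d)*1000)
E
```

```text
time_s: 36.15
tool_pos: [0.5078, 0.3085, 0.1191]
tool_rot: [-0.211, 0.977, -0.0, -0.0]
ft_force: [1.6, -0.1, -0.9]
width: 0.0418
time_s: 36.75
tool_pos: [0.514, 0.404, 0.1198]
tool_rot: [-0.21, 0.978, -0.0, -0.0]
ft_force: [-0.3, 1.4, -0.7]
width: 0.0417
(array([0.5147, 0.4039, 0.1666]), 'brg', np.float64(82.8), 'r', np.float64(0.4359), 'res', np.float64(0.00045))
t 36.85 p [0.5143 0.4043 0.1202] ft [-0.  -0.7 -0.4] w 0.0421 j [ 0.67  0.45 -0.03  1.09 -0.    0.24]
[[-0.912, -0.411, -0.0], [-0.411, 0.912, -0.0], [0.0, -0.0, -1.0]]
[ 0.00036504 -0.00039817  0.04642203]
(array([476. , 367.3]), array([164.9, 164.8]), -0.53, array([470.9, 437.7]))
(array([476.2, 367.4]), array([166.8, 164.9]), -0.47, array([463.6, 439.5]))
tool [ -2.94548602   2.1169895  133.59884905]
```

View pics/w30.png

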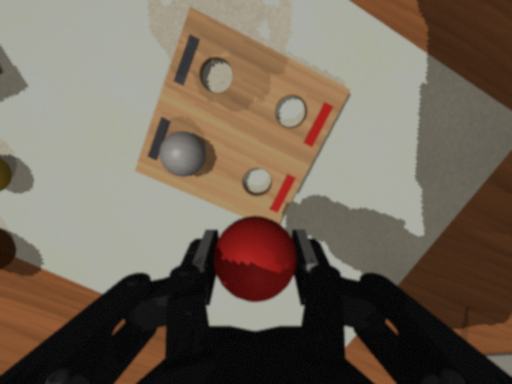

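```bash
python3 -m crank '-2.9 1 30 0 0 0 0.3; -2.9 1 70 0 0 0 0.3; -2.9 1 100 0 0 0 0.3; -2.9 1 115 0 0 0 0.3; -2.9 1 122 0 0 0 0.3; -2.9 1 126 0 0 0 0.3; -2.9 1 126 0 0 0 0.3; -2.9 1 126 0 0 0 0.3'; python3 - <<'E'
from trk import *
st(); go([.5161,.4073,-.0150])
E
```

```text
time_s: 37.7
tool_pos: [0.5174, 0.4087, -0.0044]
tool_rot: [-0.211, 0.977, 0.001, 0.001]
ft_force: [0.7, -0.4, -0.7]
width: 0.0419
t 37.7 p [ 0.5174  0.4087 -0.0044] ft [ 0.7 -0.4 -0.7] w 0.0419 j [ 0.67  0.56 -0.16  0.85 -0.    0.24]
[[-0.911, -0.413, 0.002], [-0.413, 0.911, 0.001], [-0.002, 0.001, -1.0]]
shift [ 1.8 -0.8 10.5] turn [0. 0. 0.]
```

```bash
python3 -m crank '1 -0.8 4 0 0 0 0.3; 1.5 -0.8 8 0 0 0 0.3; 1.5 -0.8 10 0 0 0 0.3; 1.5 -0.8 10 0 0 0 0.3'; python3 - <<'E'
from trk import *
st(); go([.5161,.4073,-.0155])
E
```

```text
time_s: 38.1
tool_pos: [0.5152, 0.4066, -0.0163]
tool_rot: [-0.211, 0.977, -0.0, -0.0]
ft_force: [-0.3, 0.1, -0.5]
width: 0.0419
t 38.1 p [ 0.5152  0.4066 -0.0163] ft [-0.3  0.1 -0.5] w 0.0419 j [ 0.67  0.57 -0.18  0.83 -0.    0.24]
[[-0.911, -0.413, -0.0], [-0.413, 0.911, -0.0], [0.0, -0.0, -1.0]]
shift [-1.2  0.3 -0.8] turn [0. 0. 0.]
```

```bash
python3 -m crank '-1 0.3 -0.5 0 0 0 0.3; -1 0.3 -0.5 0 0 0 0.48; -1 0.3 -0.5 0 0 0 0.53; -1 0.3 -0.5 0 0 0 0.6; -1 0.3 -0.5 0 0 0 0.65; -1 0.3 -0.5 0 0 0 0.68; -1 0.3 -20 0 0 0 0.68; -1 0.3 -60 0 0 0 0.68; -1 0.3 -105 0 0 0 0.5; -1 0.3 -130 0 0 0 0.5'; python3 -m crank '0 0 0 0 0 0 0.5; 0 0 0 0 0 0 0.5; 0 0 0 0 0 0 0.5'; python3 - <<'E'
from trk import *
c=cap('wrist','w31'); st(); t=cap('top','t31'); print(tray2(t),plate(t,.014)); s=cap('side'); crop(s,190,260,310,370,5,'s31'); crop(s,230,110,390,220,5,'s32')
E
```

```text
time_s: 39.1
tool_pos: [0.5174, 0.4083, 0.118]
tool_rot: [-0.211, 0.977, 0.001, 0.002]
ft_force: [0.5, 0.8, -0.4]
width: 0.0426
time_s: 39.4
tool_pos: [0.5153, 0.4067, 0.1126]
tool_rot: [-0.211, 0.977, -0.0, -0.001]
ft_force: [-0.4, 0.3, 0.3]
width: 0.0427
t 39.45 p [0.5151 0.4065 0.1123] ft [-1.1 -0.2 -0.3] w 0.0433 j [ 0.67  0.46 -0.03  1.08  0.    0.24]
[[-0.911, -0.413, -0.002], [-0.413, 0.911, -0.002], [0.003, -0.001, -1.0]]
(array([476.2, 367.5]), array([166.6, 164.9]), -0.47, array([462.4, 438.6])) (array([ 497.0402832 , -403.59170532]), (96.73130798339844, 84.15706634521484), np.float32(24.690256))
```

View pics/w31.png

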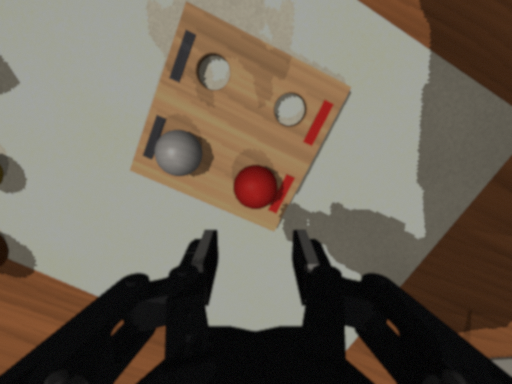

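View pics/t31.png

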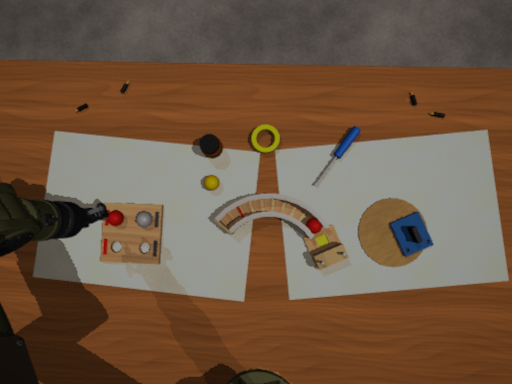

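View pics/s32.png

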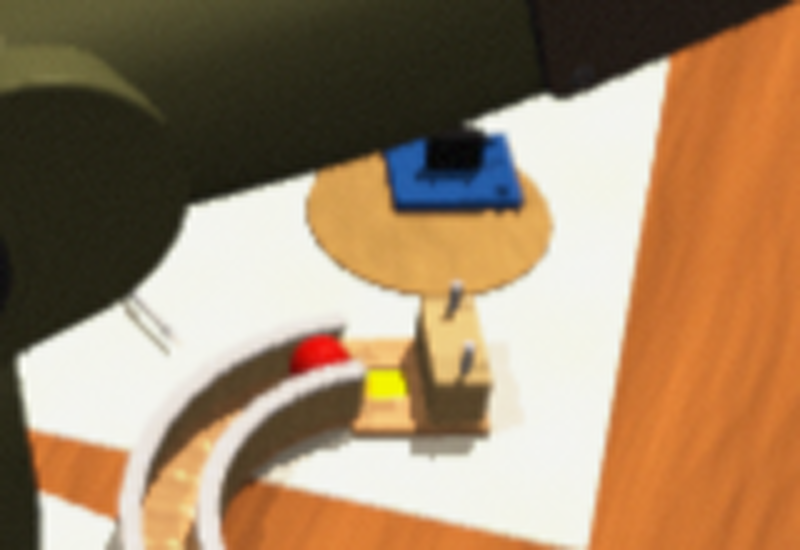

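```bash
python3 - <<'E'
from trk import *
go([.5,-.0,.14]);go([.498,-.405,.14],114.6)
E
```

```text
shift [ 181.8 -364.1  -26.9] turn [0. 0. 0.]
shift [ 350.8 -732.2  -26.2] turn [-0.04 -0.14 -0.23]
```

```bash
python3 -m crank '12 -25 -10 0 0 0 0.5; 30 -61 -27 0 0 0 0.5; 50 -101 -27 0 0 0 0.5; 70 -141 -27 0 0 0 0.5; 90 -181 -27 0 0 0 0.5; 110 -221 -27 0 0 0 0.5; 130 -262 -27 0 0 0 0.5; 150 -303 -27 0 0 0 0.5; 170 -344 -27 0 0 0 0.5; 190 -385 -27 0 0 0 0.5'; python3 -m crank '20 -42 0 0 0 0 0.5; 40 -84 0 0 0 0 0.5; 60 -126 0 0 0 0 0.5; 80 -168 0 0 0 0 0.5; 100 -210 0 0 0 0 0.5; 120 -252 0 0 0 0 0.5; 140 -294 0 0 0 0 0.5; 155 -330 0 0 0 0 0.5; 160 -345 0 0 0 0 0.5; 160 -345 0 0 0 0 0.5'; python3 -m crank '0 0 0 0 0 0 0.5; 0 0 0 0 0 0 0.5'; python3 - <<'E'
from trk import *
c=cap('wrist','w33'); print(plate(c,.014),board(c)); st()
P=cloud(c); m=(abs(P[...,2]-.047)<.012)&(np.hypot(P[...,0]-.497,P[...,1]+.404)<.05)&(c['img'].max(-1)<60)&(P[...,2]<.056)
print(P[m][:,2].max(),cv2.minAreaRect((P[m&(P[...,2]>.042)][:,:2]*1000).astype(np.float32)))
E
```

```text
time_s: 40.55
tool_pos: [0.5011, -0.0235, 0.1404]
tool_rot: [-0.211, 0.977, 0.0, -0.0]
ft_force: [1.2, -0.0, 0.4]
width: 0.0428
time_s: 41.55
tool_pos: [0.4979, -0.4043, 0.1396]
tool_rot: [-0.21, 0.978, 0.0, -0.0]
ft_force: [0.2, 0.9, 0.4]
width: 0.0426
time_s: 41.75
tool_pos: [0.4983, -0.4007, 0.1405]
tool_rot: [-0.212, 0.977, 0.001, -0.0]
ft_force: [-0.1, 0.5, 0.3]
width: 0.0428
(array([ 495.59448242, -407.45581055]), (95.75931549072266, 81.60197448730469), np.float32(24.878504)) (array([ 0.49271222, -0.35237458,  0.08506375]), np.float64(0.0166887934099925))
t 41.8 p [ 0.4985 -0.4007  0.1408] ft [-0.9  0.2 -0.3] w 0.043 j [-0.68  0.42 -0.04  1.12  0.   -1.1 ]
[[-0.91, -0.414, -0.001], [-0.414, 0.91, 0.001], [0.0, 0.001, -1.0]]
0.0506559036419898 ((495.59625244140625, -407.9070739746094), (43.61581039428711, 13.242693901062012), 24.441930770874023)
```

View pics/w33.png

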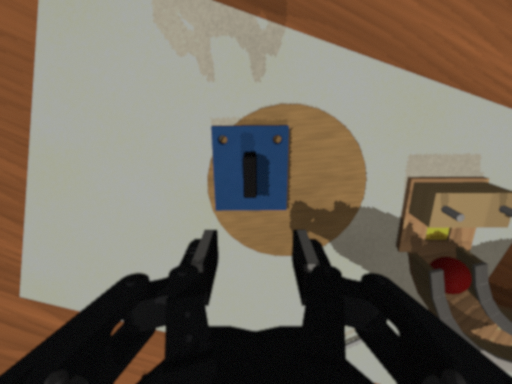

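```bash
python3 - <<'E'
from trk import *
go([.4958,-.4076,-.009],114.5)
E
```

```text
shift [  5.3  -5.3 149.8] turn [ 0.05 -0.01 -0.05]
```

```bash
python3 -m crank '5 -5 25 0 0 0 0.5; 5 -5 60 0 0 0 0.5; 5 -5 80 0 0 0 0.5; 5 -5 85 0 0 0 0.5; 5 -5 85 0 0 0 0.5; 5 -5 85 0 0 0 0.5'; python3 - <<'E'
from trk import *
c=cap('wrist'); st(); P=cloud(c); m=(np.hypot(P[...,0]-.4956,P[...,1]+.4077)<.035)&(c['img'].max(-1)<60)&(P[...,2]<.056)&(P[...,2]>.042)
r=cv2.minAreaRect((P[m][:,:2]*1000).astype(np.float32)); print(r); go([r[0][0]/1000,r[0][1]/1000,-.009],114.5); crop(c,130,110,380,300,3,'w34')
E
```

```text
time_s: 42.4
tool_pos: [0.497, -0.4089, 0.0575]
tool_rot: [-0.211, 0.977, -0.001, 0.001]
ft_force: [0.6, 0.2, 0.5]
width: 0.0428
t 42.45 p [ 0.4972 -0.4092  0.0578] ft [ 0.2 -1.1 -0.2] w 0.0426 j [-0.69  0.48 -0.14  0.95  0.   -1.11]
[[-0.911, -0.413, 0.002], [-0.413, 0.911, -0.002], [-0.001, -0.002, -1.0]]
((495.771484375, -407.9300842285156), (43.64946365356445, 13.373714447021484), 24.92796516418457)
shift [ 0.9  1.9 66.8] turn [-0.13  0.07 -0.1 ]
```

View pics/w34.png

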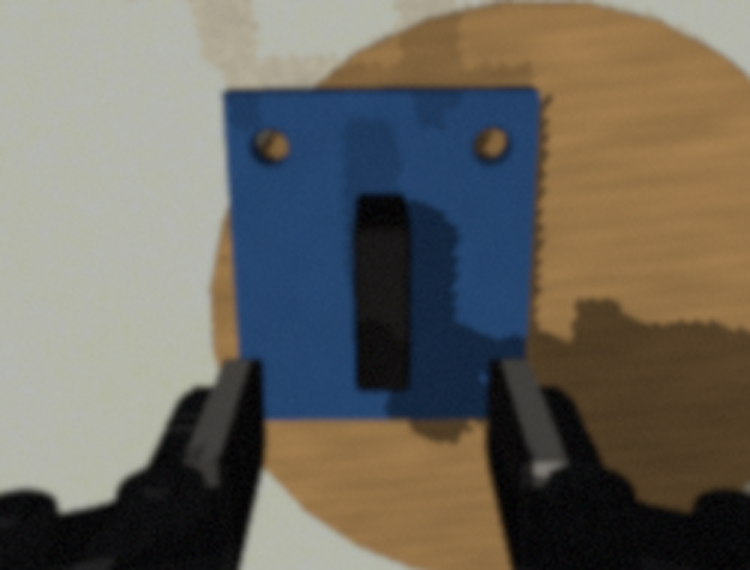

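```bash
python3 -m crank '1 1.5 20 0 0 0 0.5; 1 1.5 40 0 0 0 0.5; 1 1.5 55 0 0 0 0.5; 1 1.5 64 0 0 0 0.5; 1 1.5 66 0 0 0 0.5; 1 1.5 66 0 0 0 0.25; 1 1.5 66 0 0 0 0; 1 1.5 66 0 0 0 0; 1 1.5 66 0 0 0 0; 1 1.5 66 0 0 0 0' 30; python3 - <<'E'
from trk import *
st()
E
```

```text
time_s: 43.45
tool_pos: [0.4952, -0.4082, -0.009]
tool_rot: [-0.211, 0.977, -0.001, 0.001]
ft_force: [-0.0, -0.2, 5.1]
width: 0.0135
t 43.45 p [ 0.4952 -0.4082 -0.009 ] ft [-0.  -0.2  5.1] w 0.0135 j [-0.69  0.54 -0.21  0.82  0.   -1.11]
[[-0.911, -0.413, 0.001], [-0.413, 0.911, -0.001], [-0.001, -0.001, -1.0]]
```

```bash
python3 - <<'E'
from trk import *
go([.499,-.358,-.009])
E
python3 -m crank '0 0 -3 0 0 0 0; 0 0 -10 0 0 0 0; 0 0 -20 0 0 0 0; -6 11 -20 0 0 0 0; -14 26 -20 0 0 0 0; -21 39 -20 0 0 0 0; -24 44.5 -20 0 0 0 0; -24 44.5 -20 0 0 0 0; -24 44.5 -20 0 0 0 0' 60;  python3 - <<'E'
from trk import *
st();go([.499,-.358,-.0105])
E
```

```text
shift [-24.2  44.2  -0.1] turn [0. 0. 0.]
time_s: 44.35
tool_pos: [0.4982, -0.3571, 0.01]
tool_rot: [-0.211, 0.977, -0.0, -0.0]
ft_force: [-0.5, -0.5, -2.7]
width: 0.0132
t 44.35 p [ 0.4982 -0.3571  0.01  ] ft [-0.5 -0.5 -2.7] w 0.0132 j [-0.62  0.47 -0.27  0.83 -0.   -1.05]
[[-0.911, -0.413, -0.0], [-0.413, 0.911, -0.0], [0.0, -0.0, -1.0]]
shift [-0.4 -1.1 20.5] turn [0. 0. 0.]
```

```bash
python3 -m crank '-0.4 -1 8 0 0 0 0; -0.4 -1 14 0 0 0 0; -0.4 -1 17 0 0 0 0; -0.4 -1 19 0 0 0 0; -0.4 -1 20 0 0 0 0; -0.4 -1 20.5 0 0 0 0; -0.4 -1 20.5 0 0 0 0'
```

```text
time_s: 45.05
tool_pos: [0.498, -0.358, -0.009]
tool_rot: [-0.211, 0.978, 0.0, -0.0]
ft_force: [-5.4, 3.4, 14.2]
width: 0.013
```

Contact at 14 N, so I'll release, rise and verify.

```bash
python3 -m crank '0 0 -1 0 0 0 0; 0 0 -1 0 0 0 0.1; 0 0 -1 0 0 0 0.25; 0 0 -1 0 0 0 0.5; 0 0 -1 0 0 0 0.5; 0 0 -20 0 0 0 0.5; 0 0 -50 0 0 0 0.5; 0 0 -90 0 0 0 0.5; 0 0 -130 0 0 0 0.5; 0 0 -150 0 0 0 0.5' 30; python3 -m crank '0 0 0 0 0 0 0;0 0 0 0 0 0 0;0 0 0 0 0 0 0'; python3 - <<'E'
from trk import *
c=cap('wrist','w35'); print(plate(c,.014),board(c)); st(); gob(-25,.144)
E
```

```text
time_s: 46.05
tool_pos: [0.5005, -0.3592, 0.1434]
tool_rot: [-0.211, 0.977, -0.002, 0.002]
ft_force: [0.6, -0.5, -0.5]
width: 0.0428
time_s: 46.35
tool_pos: [0.4979, -0.3574, 0.1378]
tool_rot: [-0.211, 0.977, 0.001, -0.001]
ft_force: [0.4, 0.2, 0.2]
width: 0.0006
(array([ 499.28353882, -357.88626099]), (94.16700744628906, 81.93230438232422), np.float32(24.298622)) (array([ 0.49802024, -0.35969549,  0.09270735]), np.float64(0.00250100256107773))
t 46.4 p [ 0.4978 -0.3573  0.1376] ft [-0.2  0.6 -0.3] w 0.0001 j [-0.62  0.37 -0.11  1.09  0.   -1.05]
[[-0.911, -0.413, -0.002], [-0.413, 0.911, 0.002], [0.001, 0.003, -1.0]]
shift [-141.7  214.    28. ] turn [  0.17  -0.04 -33.02]
```

View pics/w35.png

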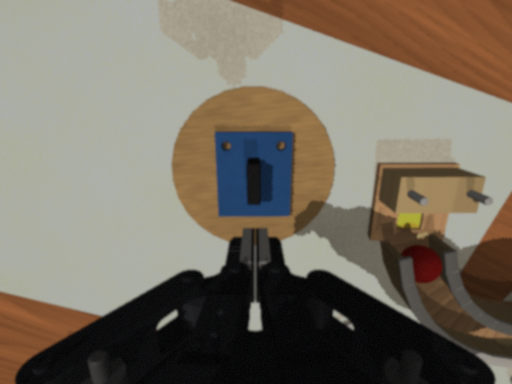

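```bash
python3 - <<'E'
from trk import *
gob(-21,.144)
E
python3 -m crank '-14 21 0 0 0 -5 0; -40 59 5 0 0 -12 0; -66 98 10 0 0 -19 0; -92 137 15 0 0 -26 0; -118 176 20 0 0 -32 0; -140 205 25 0 0 -36 0; -150 216 28 0 0 -37 0; -150 221 28 0 0 -37 0; -150 221 28 0 0 -37 0; -150 221 28 0 0 -37 0';  python3 - <<'E'
from trk import *
st();gob(-21,.025); c=cap('wrist','w36')
E
```

```text
shift [-150.9  220.4   28. ] turn [ 1.700e-01 -3.000e-02 -3.702e+01]
time_s: 47.4
tool_pos: [0.5439, -0.0962, 0.1114]
tool_rot: [-0.509, 0.86, -0.0, -0.0]
ft_force: [-0.0, 0.3, -0.0]
width: -0.0001
t 47.4 p [ 0.5439 -0.0962  0.1114] ft [-0.   0.3 -0. ] w -0.0001 j [-0.17  0.28 -0.3   0.99 -0.   -1.24]
[[-0.481, -0.877, -0.0], [-0.877, 0.481, -0.001], [0.001, -0.0, -1.0]]
shift [ -1.9   0.8 120.4] turn [-0.   -0.04 -0.14]
```

View pics/w36.png

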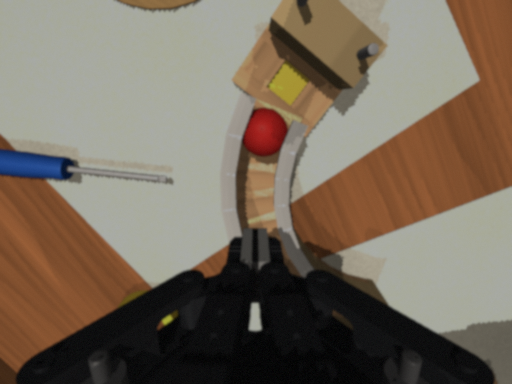

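```bash
python3 -m crank '-1.5 0.8 30 0 0 0 0; -2 0.8 60 0 0 0 0; -2 0.8 80 0 0 0 0; -2 0.8 92 0 0 0 0; -2 0.8 104 0 0 0 0; -2 0.8 114 0 0 0 0; -2 0.8 119 0 0 0 0; -2 0.8 119 0 0 0 0; -2 0.8 119 0 0 0 0'; python3 - <<'E'
from trk import *
st(); rows([-21,-24,-28,-30,-32,-34,-36,-38,-40,-42,-44,-45,-46],.025)
E
```

```text
time_s: 48.35
tool_pos: [0.545, -0.0928, -0.007]
tool_rot: [-0.51, 0.86, -0.0, 0.0]
ft_force: [-0.5, -0.1, 0.2]
width: 0.0002
t 48.35 p [ 0.545  -0.0928 -0.007 ] ft [-0.5 -0.1  0.2] w 0.0002 j [-0.17  0.4  -0.44  0.73  0.   -1.24]
[[-0.479, -0.878, 0.001], [-0.878, 0.479, -0.0], [-0.0, -0.001, -1.0]]
b -21 [1.6 0.  2. ] [-0.  0. -0.]
b -24 [10.   0.2  2. ] [-0.  0.  3.]
b -28 [21.1  1.2  2. ] [-0.  0.  7.]
b -30 [26.7  2.   2. ] [-0.  0.  9.]
b -32 [32.2  2.9  2. ] [-0.  0. 11.]
b -34 [37.6  4.1  1.9] [-0.  0. 13.]
b -36 [43.1  5.4  1.9] [-0.  0. 15.]
b -38 [48.4  7.   1.9] [-0.  0. 17.]
b -40 [53.7  8.7  1.9] [-0.  0. 19.]
b -42 [59.  10.6  1.9] [-0.  0. 21.]
b -44 [64.2 12.7  1.9] [-0.  0. 23.]
b -45 [66.7 13.8  1.9] [-0.  0. 24.]
b -46 [69.3 15.   1.9] [-0.  0. 25.]
```

```bash
python3 -m crank '6 0.1 0 0 0 1.7 0; 12 0.3 0 0 0 3.8 0; 18 0.9 0 0 0 5.9 0; 24 1.6 0 0 0 8 0; 30 2.5 0 0 0 10.2 0; 36 3.7 0 0 0 12.4 0; 42 5.1 0 0 0 14.6 0; 48.4 7 0 0 0 17 0; 53.7 8.7 0 0 0 19 0; 58 10.2 0 0 0 20.6 0'; python3 -m crank '2 0.1 0 0 0 0.7 0; 4 0.3 0 0 0 1.4 0;4 0.3 0 0 0 1.4 0;4 0.3 0 0 0 1.4 0'; python3 - <<'E'
from trk import *
st(); c=cap('wrist','w37');  print(sphere(c,262,187,20))
E
```

```text
time_s: 49.35
tool_pos: [0.5073, -0.1391, -0.0075]
tool_rot: [-0.347, 0.938, -0.0, -0.0]
ft_force: [0.9, 0.6, 0.7]
width: 0.0001
time_s: 49.75
tool_pos: [0.5047, -0.141, -0.0075]
tool_rot: [-0.337, 0.942, -0.0, 0.0]
ft_force: [-0.7, 0.1, 1.1]
width: 0.0001
t 49.75 p [ 0.5047 -0.141  -0.0075] ft [-0.7  0.1  1.1] w 0.0001 j [-0.27  0.35 -0.51  0.71  0.   -0.96]
[[-0.773, -0.635, 0.0], [-0.635, 0.773, 0.0], [-0.0, -0.0, -1.0]]
(array([ 0.4694, -0.1636,  0.0276]), 'brg', np.float64(-58.2), 'r', np.float64(0.1601), 'res', np.float64(0.00043))
```

View pics/w37.png

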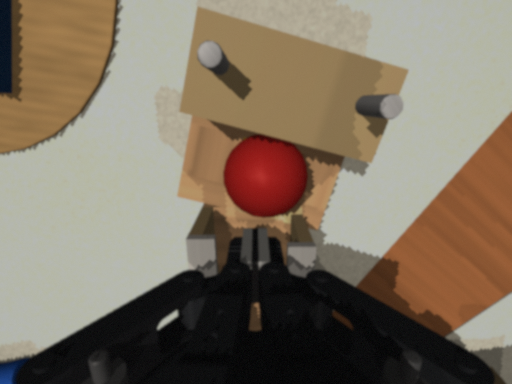

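Ball in the pocket (z=0.0276). Rising and grasping it.

```bash
python3 -m crank '0 0 -20 0 0 0 0; 0 0 -50 0 0 0 0; 0 0 -85 0 0 0 0; 0 0 -100 0 0 0 0.68; 0 0 -100 0 0 0 0.68; 0 0 -100 0 0 0 0.68'; python3 - <<'E'
from trk import *
st(); gob(-58,.065)
E
```

```text
time_s: 50.4
tool_pos: [0.5046, -0.141, 0.0922]
tool_rot: [-0.337, 0.942, -0.0, 0.0]
ft_force: [0.7, 0.1, 0.8]
width: 0.043
t 50.4 p [ 0.5046 -0.141   0.0922] ft [0.7 0.1 0.8] w 0.043 j [-0.27  0.24 -0.4   0.93  0.   -0.96]
[[-0.773, -0.635, 0.0], [-0.635, 0.773, -0.0], [-0.0, -0.0, -1.0]]
shift [41.1  4.8 61.2] turn [-1.000e-02  1.000e-02  1.499e+01]
```

```bash
python3 -m crank '15 2 0 0 0 6 0.68; 35 4 0 0 0 12 0.68; 41 5 10 0 0 15 0.68; 41 5 35 0 0 15 0.68; 41 5 55 0 0 15 0.68; 41 5 61 0 0 15 0.68; 41 5 61 0 0 15 0.68; 41 5 61 0 0 15 0.68'; python3 - <<'E'
from trk import *
st(); c=cap('wrist'); x=sphere(c,257,215,15); print(x); go([x[0][0],x[0][1],-.0195],A-58)
E
```

```text
time_s: 51.2
tool_pos: [0.4697, -0.1632, 0.0316]
tool_rot: [-0.211, 0.977, 0.0, -0.0]
ft_force: [0.0, 0.3, 0.0]
width: 0.0578
t 51.2 p [ 0.4697 -0.1632  0.0316] ft [0.  0.3 0. ] w 0.0578 j [-0.33  0.26 -0.53  0.78  0.   -0.76]
[[-0.911, -0.413, -0.0], [-0.413, 0.911, 0.0], [0.0, 0.0, -1.0]]
(array([ 0.4694, -0.1636,  0.0276]), 'brg', np.float64(-58.2), 'r', np.float64(0.1601), 'res', np.float64(0.00049))
shift [ 0.8  0.1 51.5] turn [-0.03  0.03 -0.02]
```

```bash
python3 -m crank '0.5 0 18 0 0 0 0.68; 0.5 0 34 0 0 0 0.68; 0.5 0 45 0 0 0 0.68; 0.5 0 51 0 0 0 0.68; 0.5 0 51 0 0 0 0.68; 0.5 0 51 0 0 0 0.5; 0.5 0 51 0 0 0 0.3; 0.5 0 51 0 0 0 0.3; 0.5 0 51 0 0 0 0.3; 0.5 0 51 0 0 0 0.3' 40; python3 -m crank '0 0 0 0 0 0 0.3; 0 0 0 0 0 0 0.3; 0 0 -3 0 0 0 0.3; 0 0 -9 0 0 0 0.3; 0 0 -20 0 0 0 0.3; 0 0 -40 0 0 0 0.3; 0 0 -65 0 0 0 0.3; 0 0 -90 0 0 0 0.3; 0 0 -115 0 0 0 0.3;0 0 -135 0 0 0 0.3' 45; python3 - <<'E'
from trk import *
st(); c=cap('wrist','w38'); t=cap('top','t38'); print(tray2(t)); go([.4365,.4065,.12])
E
```

```text
time_s: 52.25
tool_pos: [0.47, -0.1639, -0.0188]
tool_rot: [-0.211, 0.977, -0.001, 0.001]
ft_force: [0.1, 0.3, 4.9]
width: 0.0419
time_s: 53.25
tool_pos: [0.4694, -0.1635, 0.1177]
tool_rot: [-0.211, 0.977, -0.0, 0.0]
ft_force: [-0.3, -0.1, -1.7]
width: 0.0416
t 53.25 p [ 0.4694 -0.1635  0.1177] ft [-0.3 -0.1 -1.7] w 0.0416 j [-0.34  0.17 -0.42  0.97 -0.   -0.76]
[[-0.911, -0.413, 0.001], [-0.413, 0.911, -0.0], [-0.001, -0.001, -1.0]]
(array([476.2, 367.6]), array([166.3, 164.9]), -0.47, array([476.2, 439. ]))
shift [-203.8  534.2   -2.3] turn [0. 0. 0.]
```

View pics/w38.png

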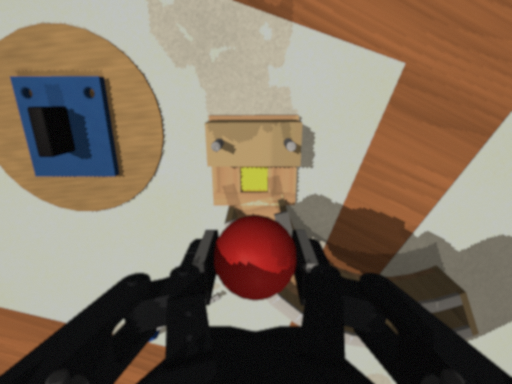

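```bash
python3 -m crank '-9 24 -5 0 0 0 0.3; -26 68 -5 0 0 0 0.3; -43 112 -5 0 0 0 0.3; -60 157 -5 0 0 0 0.3; -77 202 -5 0 0 0 0.3; -94 247 -5 0 0 0 0.3; -111 292 -5 0 0 0 0.3; -128 337 -5 0 0 0 0.3; -145 382 -5 0 0 0 0.3; -162 426 -5 0 0 0 0.3'; python3 -m crank '-17 44 0 0 0 0 0.3; -34 88 0 0 0 0 0.3; -42 108 0 0 0 0 0.3; -42 108 0 0 0 0 0.3; -42 108 0 0 0 0 0.3; -42 108 0 0 0 0 0.3';  python3 - <<'E'
from trk import *
c=cap('wrist','w39'); c=cap('wrist'); x=sphere(c,256,262,26); print(x); x=x[0]; o=robot.get_obs(); st(); print(x-o['tool_pos']); print(tray2(c)); t=cap('top'); print(tray2(t))
d=np.array([*H['r1'],.033])-x; print('tool',R.from_quat(o['tool_rot']).inv().apply(d)*1000)
E
```

```text
time_s: 54.35
tool_pos: [0.4398, 0.2931, 0.1197]
tool_rot: [-0.211, 0.977, -0.0, -0.001]
ft_force: [1.6, 0.0, -1.1]
width: 0.0416
time_s: 54.95
tool_pos: [0.4342, 0.4056, 0.1198]
tool_rot: [-0.211, 0.978, -0.001, -0.001]
ft_force: [0.3, 0.3, -1.8]
width: 0.042
(array([0.4345, 0.4051, 0.1663]), 'brg', np.float64(93.4), 'r', np.float64(0.4238), 'res', np.float64(0.00046))
t 55.05 p [0.4347 0.4057 0.1204] ft [-0.1  0.2 -1.6] w 0.0419 j [ 0.75  0.35 -0.19  1.04 -0.    0.33]
[[-0.911, -0.411, -0.0], [-0.411, 0.911, -0.001], [0.001, -0.0, -1.0]]
[-0.00021    -0.00061796  0.04593299]
(array([475.7, 367.2]), array([164.8, 165.4]), -0.57, array([436.4, 437.9]))
(array([476.2, 367.4]), array([166.8, 164.9]), -0.47, array([484.6, 438.5]))
tool [ -2.97406023   1.60524156 133.29751748]
```

View pics/w39.png

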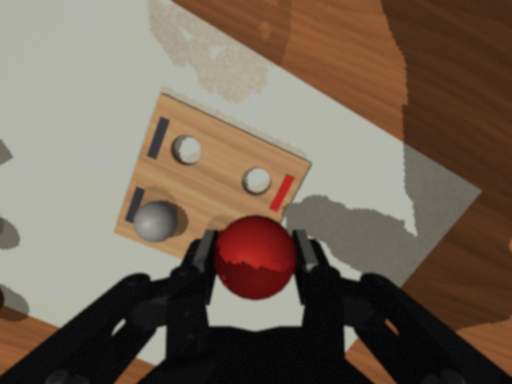

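```bash
python3 -m crank '-2.9 0.8 30 0 0 0 0.3; -2.9 0.8 70 0 0 0 0.3; -2.9 0.8 100 0 0 0 0.3; -2.9 0.8 115 0 0 0 0.3; -2.9 0.8 122 0 0 0 0.3; -2.9 0.8 126 0 0 0 0.3; -2.9 0.8 126 0 0 0 0.3; -2.9 0.8 126 0 0 0 0.3'; python3 - <<'E'
from trk import *
st(); go([.4367,.4083,-.0148])
E
```

```text
time_s: 55.9
tool_pos: [0.4378, 0.4096, -0.0043]
tool_rot: [-0.211, 0.977, 0.0, 0.001]
ft_force: [0.5, -0.1, -1.1]
width: 0.0419
t 55.9 p [ 0.4378  0.4096 -0.0043] ft [ 0.5 -0.1 -1.1] w 0.0419 j [ 0.75  0.46 -0.32  0.78  0.    0.33]
[[-0.911, -0.413, 0.001], [-0.413, 0.911, 0.001], [-0.002, 0.001, -1.0]]
shift [ 1.5 -0.8 10.4] turn [0. 0. 0.]
```

```bash
python3 -m crank '0.7 -0.8 4 0 0 0 0.3; 0.7 -0.8 8 0 0 0 0.3; 0.7 -0.8 10 0 0 0 0.3; 0.7 -0.8 10 0 0 0 0.3'; python3 - <<'E'
from trk import *
st(); go([.4367,.4083,-.0155])
E
```

```text
time_s: 56.3
tool_pos: [0.4363, 0.4078, -0.0159]
tool_rot: [-0.211, 0.977, -0.0, -0.0]
ft_force: [-0.1, 0.4, -0.5]
width: 0.0418
t 56.3 p [ 0.4363  0.4078 -0.0159] ft [-0.1  0.4 -0.5] w 0.0418 j [ 0.75  0.48 -0.34  0.76 -0.    0.33]
[[-0.911, -0.413, -0.001], [-0.413, 0.911, -0.001], [0.001, -0.0, -1.0]]
shift [-0.6  0.3 -0.4] turn [0. 0. 0.]
```

```bash
python3 -m crank '-0.5 0.3 0 0 0 0 0.3; -0.5 0.3 0 0 0 0 0.48; -0.5 0.3 0 0 0 0 0.53; -0.5 0.3 0 0 0 0 0.6; -0.5 0.3 0 0 0 0 0.65; -0.5 0.3 0 0 0 0 0.68; -0.5 0.3 -20 0 0 0 0.68; -0.5 0.3 -60 0 0 0 0.68; -0.5 0.3 -105 0 0 0 0.68; -0.5 0.3 -140 0 0 0 0.68'; python3 -m crank '20 0 -10 0 0 0 0.6; 45 0 -20 0 0 0 0.6; 45 0 -20 0 0 0 0.6; 45 0 -20 0 0 0 0.6'; python3 - <<'E'
from trk import *
c=cap('wrist','w40'); st(); t=cap('top','t40'); print(tray2(t),plate(t,.014),board(t)); s=cap('side','s40')
E
```

```text
time_s: 57.3
tool_pos: [0.4374, 0.4089, 0.1271]
tool_rot: [-0.211, 0.977, 0.0, 0.001]
ft_force: [-0.1, 0.6, 0.3]
width: 0.058
time_s: 57.7
tool_pos: [0.3961, 0.3902, 0.145]
tool_rot: [-0.211, 0.977, 0.0, 0.001]
ft_force: [0.1, -0.5, -0.8]
width: 0.0513
t 57.75 p [0.3963 0.3902 0.1445] ft [ 0.5  0.4 -0.7] w 0.0513 j [ 0.78  0.26 -0.25  1.06 -0.    0.35]
[[-0.911, -0.413, 0.001], [-0.413, 0.911, 0.0], [-0.001, 0.0, -1.0]]
(array([476.2, 367.4]), array([166.8, 164.9]), -0.47, array([477.9, 438.9])) (array([ 500.89254761, -354.01272583]), (96.78104400634766, 83.48723602294922), np.float32(24.47464)) (array([ 0.49965462, -0.35633855,  0.09273291]), np.float64(0.0007160129920347148))
```

View pics/w40.png

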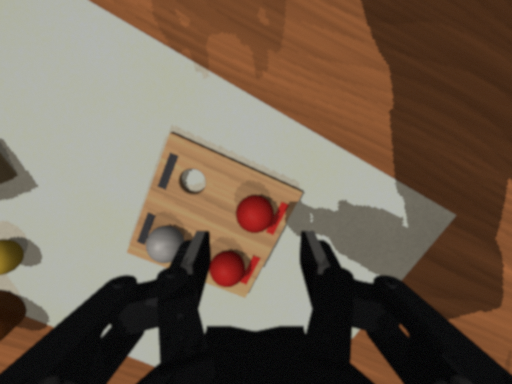

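View pics/t40.png

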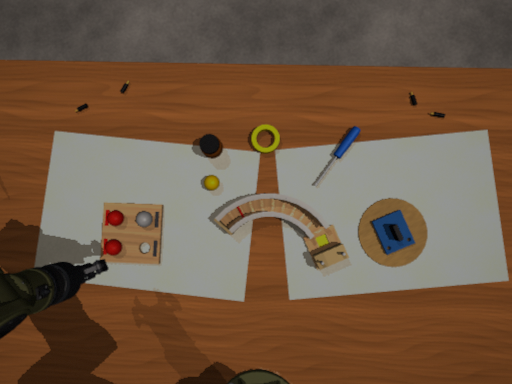

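View pics/s40.png

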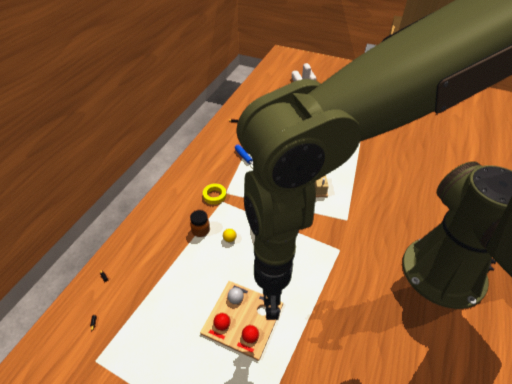

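```bash
python3 - <<'E'
from trk import *
c=cap('wrist'); print(sphere(c,255,213,13)[0],sphere(c,164,244,11)[0],sphere(c,227,268,12)[0])
t=cap('top'); a=cv2.imread('pics/top0.png')[:,:,::-1].astype(int); d=abs(a-t['img'].astype(int)).max(-1)
print('jar/tape/driver/yellow diff px>60:',[(d[y0:y1,x0:x1]>60).sum() for x0,y0,x1,y1 in((195,130,232,170),(248,122,284,156),(310,124,362,188),(202,172,222,194))])
print(plate(t,.014)); o=robot.get_obs(); print(o['ft_force'])
E
```

```text
[0.4364 0.4074 0.0288] [0.5159 0.3268 0.0287] [0.5167 0.4068 0.0289]
jar/tape/driver/yellow diff px>60: [np.int64(0), np.int64(0), np.int64(0), np.int64(0)]
(array([ 500.89254761, -354.01272583]), (96.78104400634766, 83.48723602294922), np.float32(24.47464))
[ 0.00142102 -0.49440606 -0.90983657]
```

All three balls are settled within 1 mm of their dimples at a settled height, and the bystanders haven't moved. Handing in.

```bash
python3 -c "
from cell import robot
print(robot.sign_off())"
```

```text
the job is handed in; nothing more can be done
None
```

The job is done and handed in at about 58 s on the robot's clock. The keeper plate lies flat in the middle of the board, grip bar up. The three balls that were there (one steel, two red) each sit in a dimple of their own colour.

**Last checks**
- **Balls:** the centres are at 0.029 m, against about 0.030 m for a settled ball, and within 1 mm sideways of the dimples I measured.
- **Plate:** its centre is about 2.6 mm from the board's centre in the top camera. The wrist camera gave about 2.2 mm, with a partly hidden view of the board.
- **Other items:** the screwdriver, jar, tape and yellow ball show no change from the first picture.
- **Gripper:** it was open, clear of everything, with no contact force at hand-in.

**What went wrong or disagreed**
- **Fingertip height:** the real fingertips sit about 33 mm higher than the reported TCP. My first grasp therefore shut above the grip bar without touching anything. I measured the offset with the wrist camera and corrected for it afterwards.
- **Plate knocked:** it was pushed about 45 mm aside while I handled the second ball. I picked it up and put it back in the middle before moving the third ball.
- **Cameras:** the wrist and top cameras differ by about 2 to 4 mm on the plate's position. I used the wrist camera for the grasps.

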